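# Close the water filter head: valve disc on its dome, bayonet collar held home

### The job

Close the water filter head on the steel table: balance the valve disc, stem up, on top of the dome, then put the blue knurled collar over it onto the spigot and turn it until its hidden keyways drop over the cross pin. Push the collar fully home against the sprung seal ring and finish still gripping it and holding it down, with the disc still balanced on the dome. Leave everything else on the table standing where it is.

Things in the scene. Friction and masses are not known exactly. Their poses are not given: they have to be found in the camera images.
- filter_head: White round filter head fixed to the table on a 116 mm square steel plate, 92 mm round; two hose ports at its back (+x of its frame, to 78 mm from the axis). Origin on its upright axis at table height, z up. On its shoulder (58 mm up) stands a steel spigot, 46 mm in diameter, straight to 80 mm up, rounding into a dome.
- dome_top (a point): Crown of the spigot's dome (radius 23 mm), 92 mm above the table on the filter head's axis: the valve disc is balanced here.
- head_shoulder (a point): Centre of the filter head's shoulder (72 mm round), 58 mm above the table on its axis: the height of the collar's underside when home. A square brass cross pin, 5 x 5 mm, sticks out 4.5 mm from two opposite sides of the spigot, its top 16.5 mm above the shoulder (74.5 mm above the table). The pin's direction varies and does not follow the filter head's frame.
- collar: Blue plastic knurled ring standing on the table, 64 mm outside, 50 mm bore (2 mm play round the spigot), 40 mm high, about 0.16 kg. Origin at the centre of its underside, z up. Inside, not seen from above: four keyways 90 degrees apart, 7.7 mm wide, 20 mm high, open at the underside. Grip it across the outside about 28 mm above its underside; the disc's stem then stands clear.
- collar_top (a point): Centre of the collar's upper rim. Over the spigot the collar first rests on the pin (underside 74.5 mm above the table); turned either way, keyways meet the pin within a quarter turn and it can go down when within about 0.05 rad of alignment: 8.5 mm to the seal ring, then 8 mm more against the spring to the shoulder.
- valve_disc: Steel disc 28 mm in diameter and 5 mm thick with an upright orange stem, 10 mm in diameter and 20 mm high, on its middle (25 mm high in all, 45 g), lying on the table stem up. Origin at the centre of the underside, z along the stem. Grip it by the stem. On the dome it stays balanced if let go gently within about 3 mm of the crown.
- seal_ring (a joint): Black sprung rubber seal ring (62 mm round) under the collar, on the filter head's shoulder: 0 m when up (8 mm above the shoulder), 0.008 m when the collar has pressed it level with the shoulder. It takes 4 N to start and about 10 N to hold it there; it lifts the collar again if let go.
- squeeze_bottle: Red squeeze bottle, 64 mm in diameter, 216 mm high, standing loose behind the work on the left; bystander. Origin at the centre of its underside.
- dropper_bottle: Small brown dropper bottle, 34 mm in diameter, 102 mm high, loose, behind the work on the left; bystander. Origin at the centre of its underside.
- deli_cup: Cream lidded deli cup, 74 mm in diameter, 68 mm high, loose, at the right of the work; bystander. Origin at the centre of its underside.
Things that resemble listed ones, but are neither listed nor needed, are in the scene too. What is shaped like the filter_head but pink, purple or red is not meant.

How it is judged:
By the outcome, as a careful person would: the job done as asked, in the order asked, and still so for the second after the job is handed in, while the arm keeps its last pose, push and grip.
It also fails if it takes over 67 s, if anything falls off the work surface, if the arm or the gripper's body presses on something with over 40 N, if the wrist force passes 120 N, or if a joint passes its speed limit or range.

### The arm

A 6-joint arm with a two-finger parallel gripper is mounted at the origin on a cart in front of the work surface, level with it; the furniture and walls round the work are solid. World frame = base frame: x ahead of the robot, y to its left, z up, the work surface at z = 0. Lengths are in m, angles in rad, forces in N, time in s.
With the tool pointing down it reaches from about 0.35 to 0.85 m from the base axis. Payload 8.1 kg.
Tool frame: the origin (TCP) lies midway between the tips of the shut fingers; the grasp point (between the pads) lies 19 mm behind it (robot.tcp_to_grasp is the distance from the TCP to the grasp point, in m); x points along the fingers, y is the direction in which the jaws open and shut, and the axes are right-handed (so a half turn about x gives the same grasp; the last joint's range is limited). The gripper opens to 93 mm and grips with 3 to 60 N. Pads are 15 mm wide; open, the fingers measure 128 mm over their backs; the gripper's body (75 mm by 188 mm) begins 65 mm behind the grasp point.
Start: joints at [-1.308, 0.13, 1.488, -0, 1.523, -0.085], TCP at [0.205, -0.564, 0.193] pointing down, gripper open.
Joint ranges: [-2.96, 2.96], [-0.89, 2.26], [0.02, 2.5], [-1.34, 4.48], [0, 2.73], [-2.66, 2.66]. Speed limits (rad/s): [2.39, 2.39, 2.79, 3.14, 3.14, 3.14].

### API

Orientations are given as a rotation vector (axis times angle).
In Python, from plant import robot gives the robot as it stands.
- The arm moves only by the tool play_rows, never from a script. Its argument "plan" is a list of rows, each an object with "slide": the shift along the world's x, y, z as a fraction of full scale, a list of three; "roll": the turn about the world's z as a fraction of full scale; "fingers": the gripper command: -1 is shut, 1 is fully open, values between are in proportion. A call has 1 to 20 rows; each row shifts and turns the commanded pose from where the row before left it; what a row does not reach is not made up. Full scale, the value 1, is 30 mm for a shift and 8 degrees for a turn. A row lasts 1/8 s, in which the tool goes at most 62.5 mm and 10.7 degrees, less where a joint would pass 70% of its speed; a pose out of reach is approached as far as the arm can. A call with a number of a shift or a turn outside -1 to 1 is refused whole. A call with a gripper value outside its range is refused whole. The fingers move at their own pace and stop on an object; "squeeze" is the grip in N (left out, the last holds). Time passes only in rows, so rows that do not move let the fingers close. It gives the time, the measured TCP pose, the force and the opening at its end, in the units of the state.
- robot.read_state(): the state, without advancing time (a new reading comes with each control period).
- robot.read_camera(name): name is "scene" or "top"; returns the picture (384x512x3 uint8, red, green, blue); there is no depth.
- robot.get_calibration(name): a dict with "fx", "fy", "cx", "cy" (pixels), "R" (3x3) and "t" (3): a world point X has camera coordinates R X + t. Camera axes: x right, y down, z forward; pixel columns grow to the right and rows downward; lengths in m; the calibration is good to about 2 mm. A picture is of the moment at which its call begins. get_calibration takes no time and is no camera call.
- robot.close_job(): hands the job in, once; it reports no verdict.
Trained networks look in the newest picture that a camera, given by its name, has taken for a name from the list of things; names that differ only in an ending like _2 or _b are one class to them, and where a whole thing is asked for, a point or a joint stands for the part that bears it (a point fixed in the world has none). Each returns a list of dicts, best first, with "p" (0 to 1); they miss things now and then, are a little off and sometimes report something else, mostly with a low value. They report only what shows in the picture. A call takes as long as a camera call. They do not tell look-alikes from the thing itself.
- robot.boxes_of(camera, target): "extent" ([centre column, centre row, width, height] in pixels, round what is visible of it).
- robot.regions_of(camera, target): "region" (384x512 bool, what is visible of it) and "extent" ([centre column, centre row, width, height] in pixels, round what is visible of it).
- robot.mark_of(camera, target): "point" ([column, row] in pixels: a listed point, or the origin of a listed thing).
The state is a dict: "t": time; "q": joint angles; "dq": joint speeds; "joint_torque": joint torques, N m; "tool_pos": TCP position; "orientation": TCP orientation; "force": force on the tool from outside, world axes, zero at the start; "wrist_torque": the same for the moment, N m; "opening": finger opening in m.
Only numpy, scipy, OpenCV 4.12 (cv2) and the standard library are available. Lean on these libraries where they do the work, as an engineer would, in place of code of your own. Each camera call takes 0.05 s, during which the arm holds its last target.

## Working session

There is one attempt and no reset: what is moved stays moved. The work goes in short steps, Python scripts to look and compute and a tool call to move; the robot and the scene stay as the last step left them, time stands still between calls to the robot, and variables do not carry over. Pictures are saved under pics/ and viewed, and the job is handed in when it is done.

Besides the shell and the picture viewer there is one more tool, called after ">>>" by a JSON object that holds its "op" and its "data". play_rows: Moves the arm, as the interface text tells. Its arguments: {"type":"object","properties":{"plan":{"type":"array","items":{"type":"object","properties":{"slide":{"type":"array","items":{"type":"number","minimum":-1,"maximum":1}},"roll":{"type":"number","minimum":-1,"maximum":1},"fingers":{"type":"number"}}}},"squeeze":{"type":"number"}},"required":["plan"]}

```bash
mkdir -p pics; ls
cat > h.py <<'E'
import numpy as np, cv2
from plant import robot
def snap(cam,name):
    im=robot.read_camera(cam); cv2.imwrite(f'pics/{name}.png',im[:,:,::-1]); return im
def back(cam,px,z):
    c=robot.get_calibration(cam);R=np.array(c['R']);t=np.array(c['t'])
    d=R.T@np.array([(px[0]-c['cx'])/c['fx'],(px[1]-c['cy'])/c['fy'],1]);o=-R.T@t
    return o+d*(z-o[2])/d[2]
def proj(cam,X):
    c=robot.get_calibration(cam);p=np.array(c['R'])@np.array(X)+np.array(c['t'])
    return np.array([c['fx']*p[0]/p[2]+c['cx'],c['fy']*p[1]/p[2]+c['cy']])
E
python3 - <<'E'
from h import *
np.set_printoptions(precision=4,suppress=True)
s=robot.read_state();print(s['t'],s['tool_pos'],s['orientation'],s['force'],s['opening'])
for c in('top','scene'):
    k=robot.get_calibration(c);print(c,k['fx'],k['cx'],k['cy'],-np.array(k['R']).T@k['t']);print(np.array(k['R']))
    snap(c,c+'0')
    for n,z in(('filter_head',0),('dome_top',.092),('collar',0),('collar_top',.04),('valve_disc',0)):
        for d in robot.mark_of(c,n)[:4]: print(n,round(d['p'],2),np.round(d['point'],1),back(c,d['point'],z))
print(robot.read_state()['t'])
E
```

```text
pics
0.0 [ 0.2044 -0.5635  0.192 ] [ 2.0329  0.359  -2.0333] [0.3782 0.0461 0.2123] 0.09302482120668648
top 424.79660376993473 255.92169499622767 190.51215361295928 [ 0.4088 -0.0481  1.8374]
[[ 0.0043 -1.      0.0031]
 [-0.9972 -0.0045 -0.0747]
 [ 0.0747 -0.0028 -0.9972]]
filter_head 0.85 [258.5 200.5] [ 0.5032 -0.0645  0.    ]
filter_head 0.73 [147.3 213.5] [0.4449 0.4152 0.    ]
filter_head 0.7 [361.4 239.4] [ 0.3376 -0.508   0.    ]
filter_head 0.68 [295.8 235.4] [ 0.3535 -0.2257  0.    ]
dome_top 0.92 [368.8 240.6] [ 0.3364 -0.5152  0.092 ]
dome_top 0.9 [294.1 239. ] [ 0.3416 -0.2098  0.092 ]
dome_top 0.71 [217.3 242.6] [0.3257 0.1038 0.092 ]
dome_top 0.66 [256.4 192.8] [ 0.5302 -0.055   0.092 ]
collar 0.69 [192.6 212.4] [0.4505 0.2199 0.    ]
collar_top 0.55 [194.  217.7] [0.4272 0.2078 0.04  ]
valve_disc 0.53 [298.7 194.4] [ 0.5305 -0.2387  0.    ]
scene 350.7377525053175 257.7899383374284 190.15206392766845 [-0.1917  0.731   0.686 ]
[[-0.748  -0.6633 -0.0244]
 [-0.3127  0.3846 -0.8685]
 [ 0.5854 -0.642  -0.4951]]
filter_head 0.88 [165.5 295.7] [0.4378 0.4093 0.    ]
filter_head 0.81 [261.2 209.6] [ 0.5162 -0.0607  0.    ]
filter_head 0.7 [277.6 252. ] [0.3237 0.085  0.    ]
filter_head 0.67 [222.2 244.6] [0.4783 0.1679 0.    ]
dome_top 0.95 [326.1 185.7] [ 0.3475 -0.2122  0.092 ]
dome_top 0.94 [260.7 186.5] [ 0.5199 -0.065   0.092 ]
dome_top 0.94 [158.4 270.1] [0.437  0.4138 0.092 ]
dome_top 0.77 [275.5 229.4] [0.3214 0.0979 0.092 ]
collar_top 0.72 [221.6 245.3] [0.4382 0.2041 0.04  ]
valve_disc 0.39 [291.8 187.6] [ 0.5279 -0.2596  0.    ]
valve_disc 0.38 [172.8 214.6] [0.738  0.1638 0.    ]
0.6
```

```bash
python3 -c "
import cv2
for c in('top','scene'):
    i=cv2.imread(f'pics/{c}0.png')
    cv2.imwrite(f'pics/{c}0a.png',cv2.resize(i[130:290,100:400] if c=='top' else i[130:330,120:380],None,fx=2.6,fy=2.6,interpolation=cv2.INTER_CUBIC))
"
```

```text
(no output)
```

View pics/top0.png

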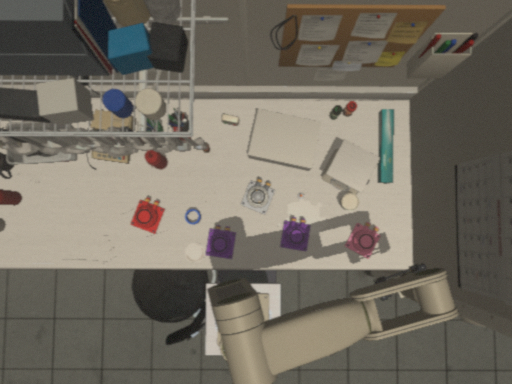

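View pics/scene0.png

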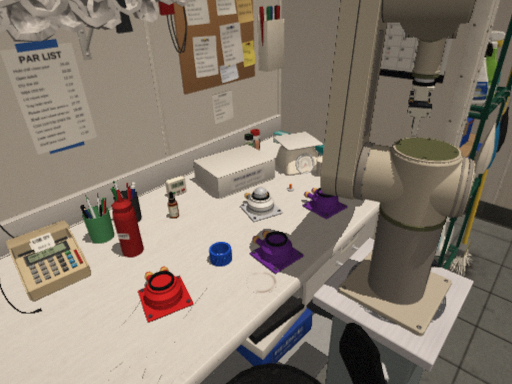

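View pics/top0a.png

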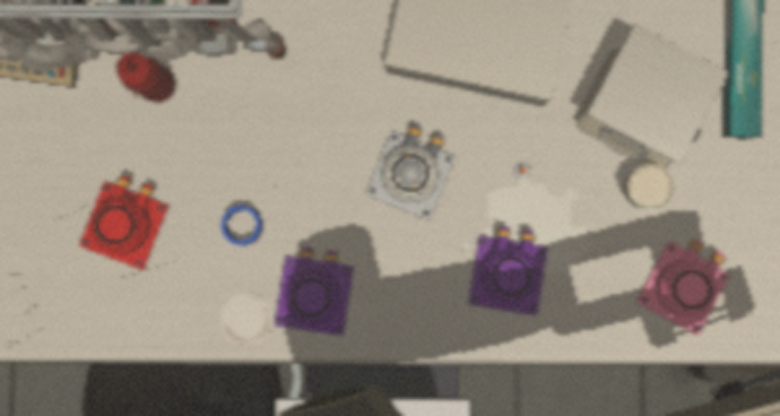

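View pics/scene0a.png

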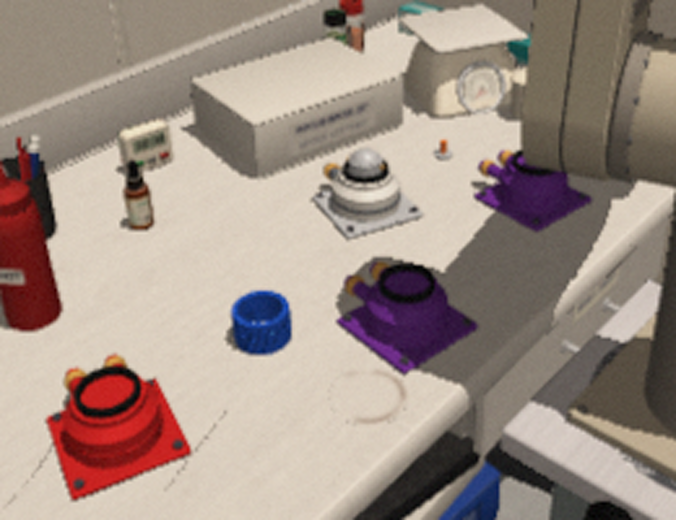

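Run:
```python
import cv2,numpy as np
t=cv2.imread('pics/top0.png');s=cv2.imread('pics/scene0.png')
def c(i,x,y,w=24,h=24,f=8): return cv2.resize(i[y-h:y+h,x-w:x+w],None,fx=f,fy=f,interpolation=cv2.INTER_NEAREST)
a=np.hstack([c(t,258,197),c(s,261,203)]);cv2.imwrite('pics/zh.png',a)
b=np.hstack([c(t,301,194,12,12,16),c(s,291,187,12,12,16)]);d=np.hstack([c(t,193,215,12,12,16),c(s,221,254,16,16,12)])
cv2.imwrite('pics/zd.png',np.hstack([b,]) if 0 else np.vstack([b,d]))
```

```text
(no output)
```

View pics/zh.png

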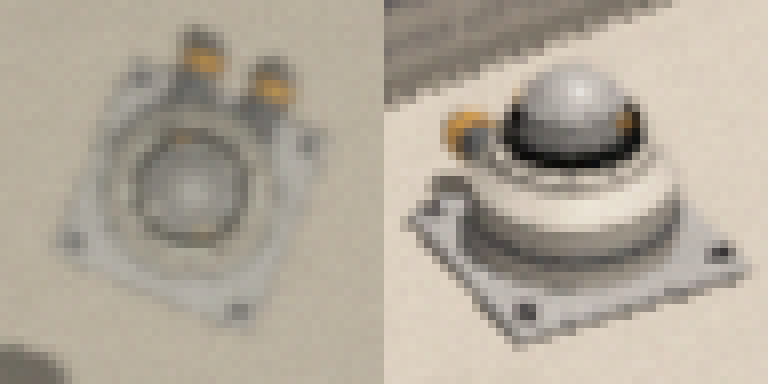

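View pics/zd.png

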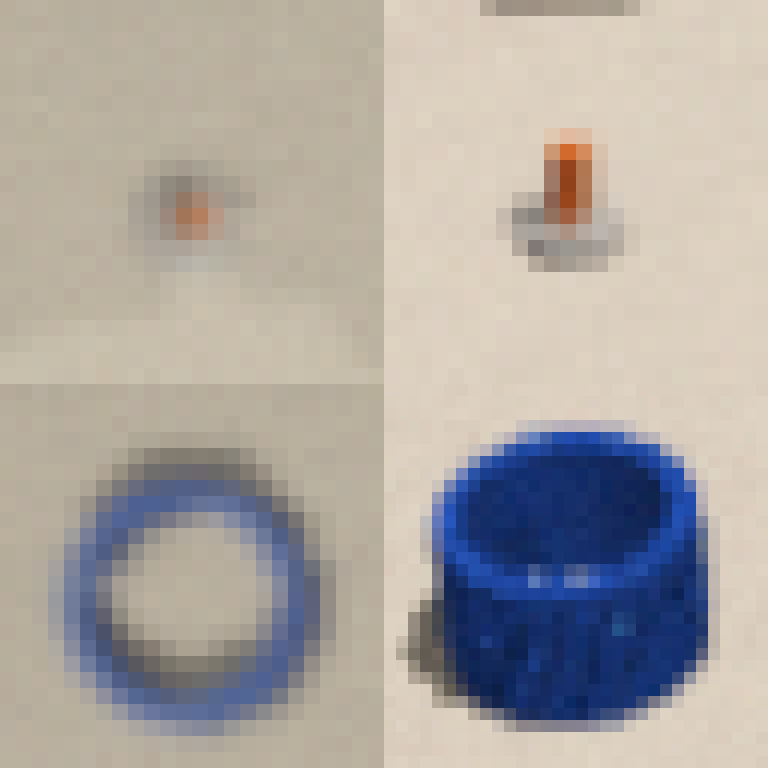

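Run:
```python
from h import *
from scipy.optimize import least_squares
np.set_printoptions(precision=4,suppress=True)
o=lambda x:x-0.5
# pixel-centre: crop px/8 - 0.5
T=lambda u,v:(u/8-.5+234,v/8-.5+173); S=lambda u,v:((u-384)/8-.5+237,v/8-.5+179)
print('ring top',back('top',T(191,187),.066)); print('dome scene',back('scene',S(573,122),.069))
a,b=back('top',T(182,137),.0745),back('top',T(202,232),.0745);print('pin top',a,b,(a+b)/2,np.linalg.norm(a-b),np.arctan2(*(a-b)[1::-1]))
a,b=back('scene',S(518,95),.072),back('scene',S(626,122),.072);print('pin scene',a,b,(a+b)/2,np.linalg.norm(a-b),np.arctan2(*(a-b)[1::-1]))
# plate corners, holes
c=np.array([back('top',T(*p),.006)for p in((140,77),(309,142),(72,242),(238,311))]);print('holes',c,c.mean(0))
c=np.array([back('scene',S(*p),.006)for p in((722,252),(527,312),(432,208))]);print('holes sc',c,(c[0]+c[2])/2)
# collar, disc
for cam in('top','scene'):
    im=cv2.imread(f'pics/{cam}0.png').astype(int);B,G,R=im[...,0],im[...,1],im[...,2]
    m=((B-R)>(20 if cam=='top' else 40)).astype(np.uint8)
    n,l,st,ce=cv2.connectedComponentsWithStats(m)
    p=np.array(proj(cam,[.435,.21,.02]));k=1+np.argmin(np.linalg.norm(ce[1:]-p,axis=1));print(cam,'collar',st[k],ce[k])
    w=np.clip(R-B-(15 if cam=='top' else 40),0,None).astype(float)
    m2=np.zeros_like(w); x,y=(301,195) if cam=='top' else (291,187); m2[y-9:y+9,x-9:x+9]=1; w*=m2
    if cam=='top': w=np.clip(R-B-40,0,None)*m2
    else: w=np.clip(R-B-50,0,None)*m2
    yy,xx=np.mgrid[:384,:512];cc=((w*xx).sum()/w.sum(),(w*yy).sum()/w.sum());print('stem',cc,back(cam,cc,.025 if cam=='top' else .016))
    M=(l==k).astype(np.uint8);ys,xs=np.nonzero(M);hull=cv2.convexHull(np.c_[xs,ys])
    mm=cv2.moments(hull);obs=np.array([mm['m10']/mm['m00'],mm['m01']/mm['m00']])
    th=np.linspace(0,2*np.pi,60)
    def f(q):
        P=np.array([proj(cam,[q[0]+.032*np.cos(t),q[1]+.032*np.sin(t),z]) for z in(0.,.04) for t in th],np.float32)
        if cam=='top':P=P[60:] if 0 else P
        h=cv2.moments(cv2.convexHull(P));return np.array([h['m10']/h['m00'],h['m01']/h['m00']])-obs
    print('collar fit',least_squares(f,[.435,.21],diff_step=1e-3).x)
```

```text
ring top [ 0.5191 -0.0592  0.066 ]
dome scene [ 0.5148 -0.0554  0.069 ]
pin top [ 0.5446 -0.0543  0.0745] [ 0.4952 -0.0649  0.0745] [ 0.5199 -0.0596  0.0745] 0.050544560219608 0.21117438893166726
pin scene [ 0.5458 -0.054   0.072 ] [ 0.4935 -0.0661  0.072 ] [ 0.5197 -0.06    0.072 ] 0.05366853071915849 0.2274038325266687
holes [[ 0.5824 -0.0317  0.006 ]
 [ 0.5475 -0.1232  0.006 ]
 [ 0.4929  0.0045  0.006 ]
 [ 0.4561 -0.0851  0.006 ]] [ 0.5197 -0.0589  0.006 ]
holes sc [[ 0.4601 -0.0914  0.006 ]
 [ 0.4953 -0.001   0.006 ]
 [ 0.5856 -0.0362  0.006 ]] [ 0.5228 -0.0638  0.006 ]
top collar [185 209  16  15  95] [192.4737 216.0632]
stem (np.float64(300.68939393939394), np.float64(195.07575757575756)) [ 0.5259 -0.2447  0.025 ]
collar fit [0.4345 0.217 ]
scene collar [209 242  23  24 466] [220.2103 253.3991]
stem (np.float64(290.2233883058471), np.float64(185.3808095952024)) [ 0.5266 -0.2469  0.016 ]Traceback (most recent call last):
  File "<stdin>", line 31, in <module>
    return func(*args, **kwargs)
    result = trf(vector_fun.fun, vector_fun.jac, x0, f0, J0, lb, ub, ftol, xtol,
       
[... 847 characters left out ...]
                             ^^^^^^^^^^^^^^^^^^^^^^
                             mf)
                             ^^^
    df = [f_eval - f0 for f_eval in f_evals]
                                    ^^^^^^^
    f = np.atleast_1d(self.fun(x, *self.args, **self.kwargs))
                      ~~~~~~~~^^^^^^^^^^^^^^^^^^^^^^^^^^^^^^
    return np.atleast_1d(self.fun(x))
                         ~~~~~~~~^^^
    return self.f(x, *self.args, **self.kwargs)
           ~~~~~~^^^^^^^^^^^^^^^^^^^^^^^^^^^^^^
  File "<stdin>", line 28, in f
  File "h.py", line 10, in proj
    c=robot.get_calibration(cam);p=np.array(c['R'])@np.array(X)+np.array(c['t'])
ValueError: time passes only in moves, steps and waits
```

```bash
cat > h.py <<'E'
import numpy as np, cv2
from functools import lru_cache
from plant import robot
from scipy.spatial.transform import Rotation as Ro
np.set_printoptions(precision=4,suppress=True)
def snap(cam,name):
    im=robot.read_camera(cam); cv2.imwrite(f'pics/{name}.png',im[:,:,::-1]); return im
cal=lru_cache(None)(lambda c:robot.get_calibration(c))
def back(cam,px,z):
    c=cal(cam);R=np.array(c['R']);t=np.array(c['t'])
    d=R.T@np.array([(px[0]-c['cx'])/c['fx'],(px[1]-c['cy'])/c['fy'],1]);o=-R.T@t
    return o+d*(z-o[2])/d[2]
def proj(cam,X):
    c=cal(cam);p=np.array(c['R'])@np.array(X)+np.array(c['t'])
    return np.array([c['fx']*p[0]/p[2]+c['cx'],c['fy']*p[1]/p[2]+c['cy']])
def st():
    s=robot.read_state();R=Ro.from_rotvec(s['orientation']).as_matrix()
    print('t',s['t'],'tcp',s['tool_pos'],'x',R[:,0],'jaw yaw',np.arctan2(R[1,1],R[0,1]),'q',np.array(s['q']),'F',s['force'],'T',s['wrist_torque'],'open',s['opening'])
    return s
E
python3 - <<'E'
from h import *
from scipy.optimize import least_squares
st()
th=np.linspace(0,2*np.pi,60)
for cam,obs0 in(('top',None),('scene',None)):
    im=cv2.imread(f'pics/{cam}0.png').astype(int);B,G,R=im[...,0],im[...,1],im[...,2]
    m=((B-R)>(20 if cam=='top' else 40)).astype(np.uint8)
    n,l,s_,ce=cv2.connectedComponentsWithStats(m)
    p=proj(cam,[.435,.21,.02]);k=1+np.argmin(np.linalg.norm(ce[1:]-p,axis=1))
    ys,xs=np.nonzero(l==k);ext=np.array([(xs.min()+xs.max())/2,(ys.min()+ys.max())/2])
    mm=cv2.moments(cv2.convexHull(np.c_[xs,ys]));obs=np.array([mm['m10']/mm['m00'],mm['m01']/mm['m00']])
    def f(q):
        P=np.array([proj(cam,[q[0]+.032*np.cos(t),q[1]+.032*np.sin(t),z]) for z in(0.,.04) for t in th],np.float32)
        if cam=='top' and 0: P=P[60:]
        h=cv2.moments(cv2.convexHull(P));return np.array([h['m10']/h['m00'],h['m01']/h['m00']])-obs
    print(cam,ext,obs,least_squares(f,[.435,.21],diff_step=1e-3).x, len(xs))
    print('rim only',back(cam,obs,.04))
E
```

```text
t 0.6 tcp [ 0.2045 -0.5641  0.1931] x [ 0.     -0.0001 -1.    ] jaw yaw -1.223000977625839 q [-1.3084  0.1304  1.4882  0.      1.523  -0.0854] F [0.4334 0.8896 0.3497] T [ 0.0219 -0.0047 -0.0145] open 0.0933204969069299
top [192.5 216. ] [192.4111 216.0384] [0.4345 0.217 ] 95
rim only [0.4342 0.2146 0.04  ]
scene [220.  253.5] [220.1735 253.3952] [0.4339 0.2158] 466
rim only [0.4147 0.2318 0.04  ]
```

>>> {"op": "play_rows", "data": {"plan": [{"slide": [0.893, 0.883, 0], "roll": -0.5, "fingers": -0.2}, {"slide": [0.893, 0.883, 0], "roll": -0.5, "fingers": -0.2}, {"slide": [0.893, 0.883, 0], "roll": -0.5, "fingers": -0.2}, {"slide": [0.893, 0.883, 0], "roll": -0.5, "fingers": -0.2}, {"slide": [0.893, 0.883, 0], "roll": -0.5, "fingers": -0.2}, {"slide": [0.893, 0.883, 0], "fingers": -0.2}, {"slide": [0.893, 0.883, 0], "fingers": -0.2}, {"slide": [0.893, 0.883, 0], "fingers": -0.2}, {"slide": [0.893, 0.883, -0.6], "fingers": -0.2}, {"slide": [0.893, 0.883, -0.6], "fingers": -0.2}, {"slide": [0.893, 0.883, -0.6], "fingers": -0.2}, {"slide": [0.893, 0.883, -0.6], "fingers": -0.2}, {"slide": [0, 0, -0.8], "fingers": -0.2}, {"slide": [0, 0, -0.8], "fingers": -0.2}, {"slide": [0, 0, 0], "fingers": -0.2}], "squeeze": 8}}

```text
$.plan[5]: bad value
```

Run:
```python
from h import *
s=st();i=snap('scene','s1');j=snap('top','t1')
x,y=290,180
a=cv2.resize(i[y-40:y+30,x-50:x+50],None,fx=7,fy=7,interpolation=cv2.INTER_NEAREST)
cv2.imwrite('pics/s1z.png',a[:,:,::-1])
print(proj('scene',s['tool_pos']),proj('scene',[.526,-.246,.025]))
```

```text
t 0.6 tcp [ 0.2045 -0.5641  0.1931] x [ 0.     -0.0001 -1.    ] jaw yaw -1.223000977625839 q [-1.3084  0.1304  1.4882  0.      1.523  -0.0854] F [0.4334 0.8896 0.3497] T [ 0.0219 -0.0047 -0.0145] open 0.0933204969069299
[411.9352 138.1605] [290.2666 183.5075]
```

View pics/s1z.png

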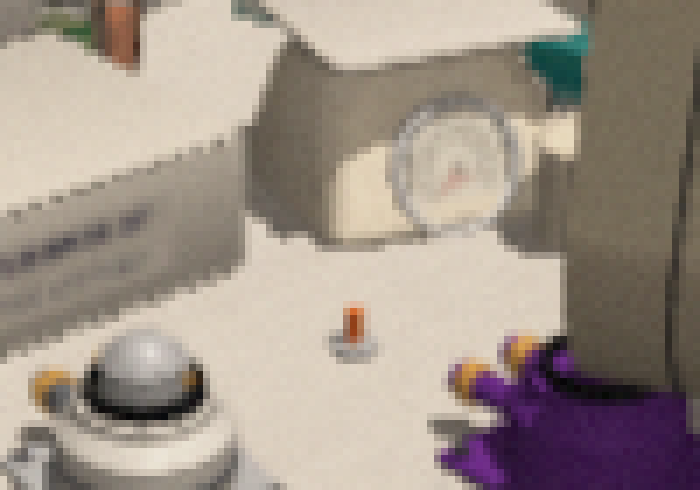

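Roll must be present in every row; the arm has not moved. The pictures still show disc and head in place.

>>> {"op": "play_rows", "data": {"plan": [{"slide": [0.893, 0.883, 0], "roll": -0.5, "fingers": -0.2}, {"slide": [0.893, 0.883, 0], "roll": -0.5, "fingers": -0.2}, {"slide": [0.893, 0.883, 0], "roll": -0.5, "fingers": -0.2}, {"slide": [0.893, 0.883, 0], "roll": -0.5, "fingers": -0.2}, {"slide": [0.893, 0.883, 0], "roll": -0.5, "fingers": -0.2}, {"slide": [0.893, 0.883, 0], "roll": 0, "fingers": -0.2}, {"slide": [0.893, 0.883, 0], "roll": 0, "fingers": -0.2}, {"slide": [0.893, 0.883, 0], "roll": 0, "fingers": -0.2}, {"slide": [0.893, 0.883, -0.6], "roll": 0, "fingers": -0.2}, {"slide": [0.893, 0.883, -0.6], "roll": 0, "fingers": -0.2}, {"slide": [0.893, 0.883, -0.6], "roll": 0, "fingers": -0.2}, {"slide": [0.893, 0.883, -0.6], "roll": 0, "fingers": -0.2}, {"slide": [0, 0, -0.8], "roll": 0, "fingers": -0.2}, {"slide": [0, 0, -0.8], "roll": 0, "fingers": -0.2}, {"slide": [0, 0, 0], "roll": 0, "fingers": -0.2}], "squeeze": 8}}

```text
t: 2.58
tool_pos: [0.5243, -0.2451, 0.0707]
orientation: [-2.215, -0.001, 2.224]
force: [-0.8, 0.0, 0.8]
opening: 0.0373
```

Run:
```python
from h import *
s=st();i=snap('scene','s2');j=snap('top','t2')
x,y=290,170
a=cv2.resize(i[y-45:y+35,x-50:x+50],None,fx=7,fy=7,interpolation=cv2.INTER_NEAREST)
cv2.imwrite('pics/s2z.png',a[:,:,::-1])
print(proj('scene',s['tool_pos']),proj('scene',[.526,-.246,.025]))
```

```text
t 2.575 tcp [ 0.5243 -0.2451  0.0707] x [-0.0039  0.0023 -1.    ] jaw yaw -1.571774951778294 q [-0.5258  0.1685  1.6746 -0.      1.303   1.046 ] F [-0.7612  0.0059  0.8448] T [ 0.0073 -0.002   0.0103] open 0.03725824193444063
[290.7176 173.2996] [290.2666 183.5075]
```

View pics/s2z.png

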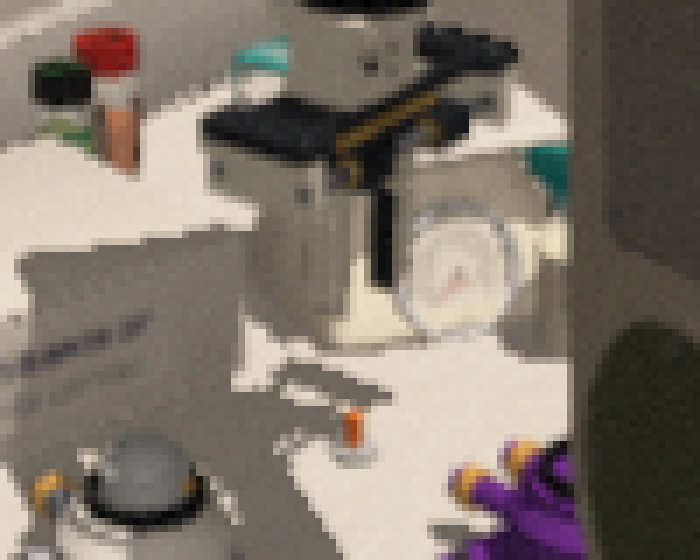

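View pics/t2.png

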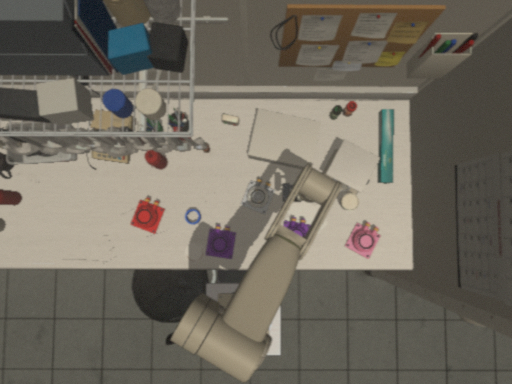

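>>> {"op": "play_rows", "data": {"plan": [{"slide": [0.05, -0.03, -0.8], "roll": 0, "fingers": -0.2}, {"slide": [0, 0, -0.8], "roll": 0, "fingers": -0.2}, {"slide": [0, 0, -0.35], "roll": 0, "fingers": -0.2}, {"slide": [0, 0, 0], "roll": 0, "fingers": -0.2}]}}

```text
t: 3.18
tool_pos: [0.5275, -0.2472, 0.0149]
orientation: [-2.221, 0.002, 2.221]
force: [-0.0, 0.3, 0.1]
opening: 0.0373
```

Run:
```python
from h import *
s=st();i=snap('scene','s3')
x,y=290,180
a=cv2.resize(i[y-35:y+25,x-50:x+50],None,fx=7,fy=7,interpolation=cv2.INTER_NEAREST)
cv2.imwrite('pics/s3z.png',a[:,:,::-1])
```

```text
t 3.175 tcp [ 0.5275 -0.2472  0.0149] x [-0.  0. -1.] jaw yaw -1.572212764017907 q [-0.5263  0.2388  1.7045  0.      1.1984  1.0459] F [-0.0498  0.2991  0.0894] T [0.0204 0.0081 0.0188] open 0.03726473525086779
```

View pics/s3z.png

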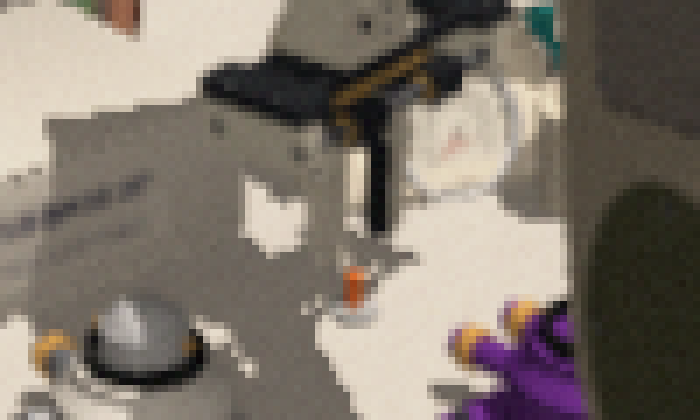

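>>> {"op": "play_rows", "data": {"plan": [{"slide": [-0.03, 0.02, -0.23], "roll": 0, "fingers": -0.2}, {"slide": [0, 0, 0], "roll": 0, "fingers": -0.2}, {"slide": [0, 0, 0], "roll": 0, "fingers": -1}, {"slide": [0, 0, 0], "roll": 0, "fingers": -1}, {"slide": [0, 0, 0], "roll": 0, "fingers": -1}, {"slide": [0, 0, 0], "roll": 0, "fingers": -1}], "squeeze": 10}}

```text
t: 3.98
tool_pos: [0.5266, -0.2465, 0.0077]
orientation: [-2.221, 0.001, 2.221]
force: [-0.7, 0.0, 0.7]
opening: 0.0029
```

Run:
```python
from h import *
s=st();i=snap('scene','s4')
x,y=290,180
a=cv2.resize(i[y-35:y+25,x-50:x+50],None,fx=7,fy=7,interpolation=cv2.INTER_NEAREST)
cv2.imwrite('pics/s4z.png',a[:,:,::-1])
print(proj('scene',s['tool_pos']))
```

```text
t 3.975 tcp [ 0.5266 -0.2465  0.0077] x [ 0.0001 -0.     -1.    ] jaw yaw -1.5720283745423356 q [-0.526   0.2455  1.7113  0.      1.1848  1.0461] F [-0.6588  0.0366  0.6535] T [0.0307 0.0287 0.0116] open 0.0028724038339778585
[290.1208 187.2654]
```

View pics/s4z.png

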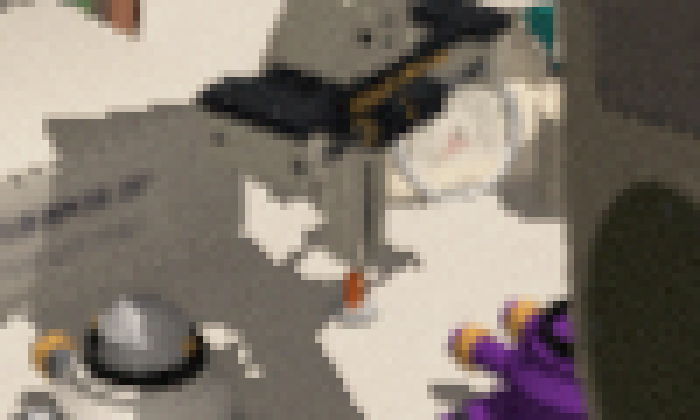

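Run:
```python
from h import *
for px in((292,183.6),(292,185),(290.6,184)): print(back('scene',px,.0077))
i=snap('top','t4')
a=cv2.resize(i[160:240,250:350],None,fx=7,fy=7,interpolation=cv2.INTER_NEAREST)
cv2.imwrite('pics/t4z.png',a[:,:,::-1])
print(proj('top',[.5266,-.2465,.0077]))
i=cv2.imread('pics/s4.png');cv2.imwrite('pics/s4y.png',cv2.resize(i[160:205,265:325],None,fx=13,fy=13,interpolation=cv2.INTER_NEAREST))
```

```text
[ 0.5389 -0.2753  0.0077]
[ 0.5319 -0.266   0.0077]
[ 0.5413 -0.2691  0.0077]
[300.6831 195.1813]
```

View pics/t4z.png

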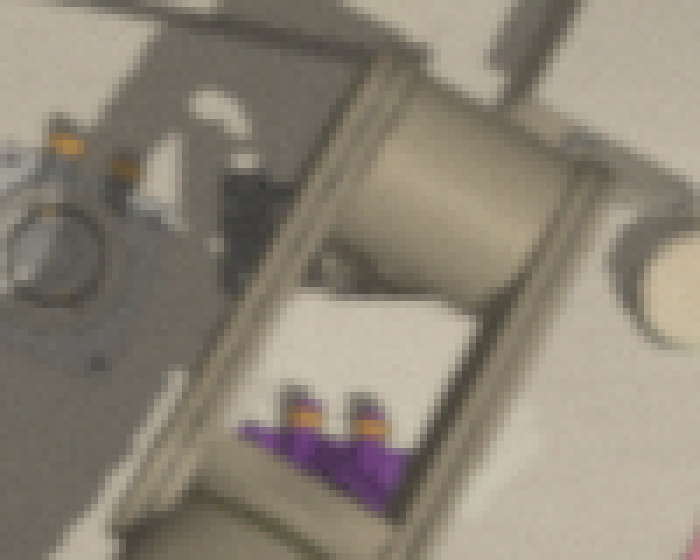

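View pics/s4y.png

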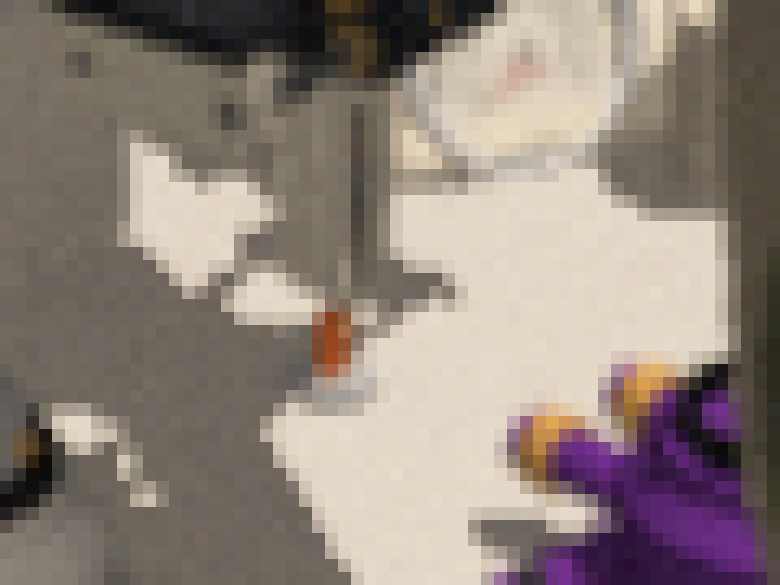

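>>> {"op": "play_rows", "data": {"plan": [{"slide": [0, 0, 0.73], "roll": 0, "fingers": -1}, {"slide": [-1, -0.5, 0], "roll": 0, "fingers": -1}, {"slide": [0, -0.5, 0], "roll": 0, "fingers": -1}, {"slide": [0, 0, 0], "roll": 0, "fingers": -1}]}}

```text
t: 4.58
tool_pos: [0.497, -0.2776, 0.0297]
orientation: [-2.221, 0.004, 2.219]
force: [0.7, -0.1, 0.1]
opening: 0.0006
```

Run:
```python
from h import *
s=st();i=snap('scene','s5');print(robot.tcp_to_grasp)
x,y=300,180
a=cv2.resize(i[y-25:y+25,x-35:x+35],None,fx=11,fy=11,interpolation=cv2.INTER_NEAREST)
cv2.imwrite('pics/s5z.png',a[:,:,::-1])
p=proj('scene',s['tool_pos']);print(p,(p-[265,155]+.5)*11)
```

```text
t 4.575 tcp [ 0.497  -0.2776  0.0297] x [ 0.0007 -0.0004 -1.    ] jaw yaw -1.5736561999219387 q [-0.5995  0.1855  1.7362  0.0001  1.219   0.9741] F [ 0.7104 -0.0983  0.1447] T [0.0453 0.0225 0.0609] open 0.0005961475498879863
0.0188
[301.0971 181.6834] [402.5684 299.0174]
```

View pics/s5z.png

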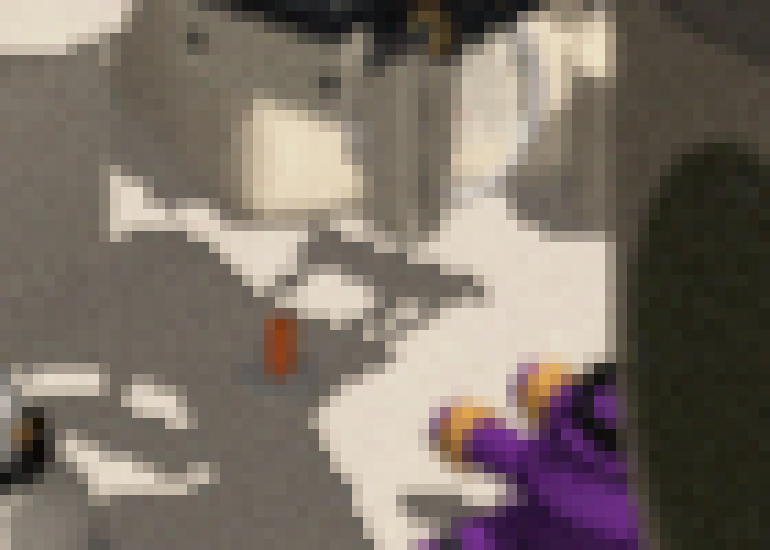

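>>> {"op": "play_rows", "data": {"plan": [{"slide": [0, 0, -0.4], "roll": 0, "fingers": -1}, {"slide": [0, 0, -0.4], "roll": 0, "fingers": -1}, {"slide": [0, 0, -0.1], "roll": 0, "fingers": -1}, {"slide": [0, 0, 0], "roll": 0, "fingers": -1}]}}

```text
t: 5.12
tool_pos: [0.4962, -0.276, 0.0018]
orientation: [-2.219, 0.0, 2.222]
force: [0.3, 0.5, 0.9]
opening: 0.0004
```

>>> {"op": "play_rows", "data": {"plan": [{"slide": [0, 0, -0.1], "roll": 0, "fingers": -1}, {"slide": [0, 0, 0], "roll": 0, "fingers": -1}]}}

```text
t: 5.38
tool_pos: [0.4967, -0.2765, -0.0004]
orientation: [-2.221, 0.002, 2.221]
force: [0.7, -0.4, -0.7]
opening: 0.0001
```

Run:
```python
from h import *
s=st();i=snap('scene','s6')
x,y=300,180
a=cv2.resize(i[y-25:y+25,x-35:x+35],None,fx=11,fy=11,interpolation=cv2.INTER_NEAREST)
cv2.imwrite('pics/s6z.png',a[:,:,::-1])
p=proj('scene',s['tool_pos']);print(p,(p-[265,155]+.5)*11)
```

```text
t 5.375 tcp [ 0.4967 -0.2765 -0.0004] x [ 0.0001 -0.0001 -1.    ] jaw yaw -1.572081354609527 q [-0.5982  0.2243  1.7529  0.      1.1643  0.9738] F [ 0.6974 -0.3624 -0.7366] T [ 0.0855 -0.0053  0.021 ] open 5.561572740026769e-05
[300.7231 188.4989] [398.4539 373.9874]
```

View pics/s6z.png

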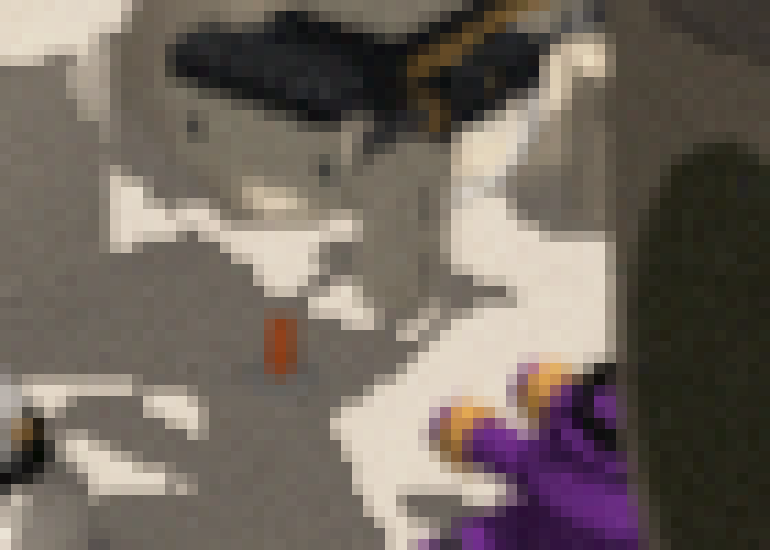

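>>> {"op": "play_rows", "data": {"plan": [{"slide": [0, 0, -0.25], "roll": 0, "fingers": -1}, {"slide": [0, 0, 0], "roll": 0, "fingers": -1}]}}

```text
t: 5.68
tool_pos: [0.496, -0.2761, -0.0088]
orientation: [-2.219, 0.001, 2.222]
force: [-0.8, 0.5, -0.0]
opening: 0.0009
```

>>> {"op": "play_rows", "data": {"plan": [{"slide": [0, 0, -0.1], "roll": 0, "fingers": -1}, {"slide": [0, 0, 0], "roll": 0, "fingers": -1}]}}

```text
t: 5.92
tool_pos: [0.4964, -0.2764, -0.0113]
orientation: [-2.22, 0.001, 2.221]
force: [0.0, -0.1, 0.3]
opening: 0.0006
```

>>> {"op": "play_rows", "data": {"plan": [{"slide": [0, 0, -0.08], "roll": 0, "fingers": -1}, {"slide": [0, 0, 0], "roll": 0, "fingers": -1}]}}

```text
t: 6.18
tool_pos: [0.4965, -0.2764, -0.0136]
orientation: [-2.221, 0.001, 2.221]
force: [0.0, 0.5, -0.0]
opening: 0.0005
```

>>> {"op": "play_rows", "data": {"plan": [{"slide": [0, 0, -0.07], "roll": 0, "fingers": -1}, {"slide": [0, 0, 0], "roll": 0, "fingers": -1}]}}

```text
t: 6.42
tool_pos: [0.4965, -0.2764, -0.0157]
orientation: [-2.22, 0.001, 2.221]
force: [0.5, 0.6, 0.0]
opening: 0.0004
```

Run:
```python
from h import *
s=st();i=snap('scene','s7')
x,y=300,180
a=cv2.resize(i[y-25:y+25,x-35:x+35],None,fx=11,fy=11,interpolation=cv2.INTER_NEAREST)
cv2.imwrite('pics/s7z.png',a[:,:,::-1])
```

```text
t 6.425 tcp [ 0.4965 -0.2764 -0.0157] x [-0.0002  0.0002 -1.    ] jaw yaw -1.5720481747349648 q [-0.5982  0.2461  1.7589 -0.      1.1369  0.9738] F [0.538  0.5905 0.0359] T [ 0.0588 -0.0652  0.021 ] open 0.0003592619709991247
```

View pics/s7z.png

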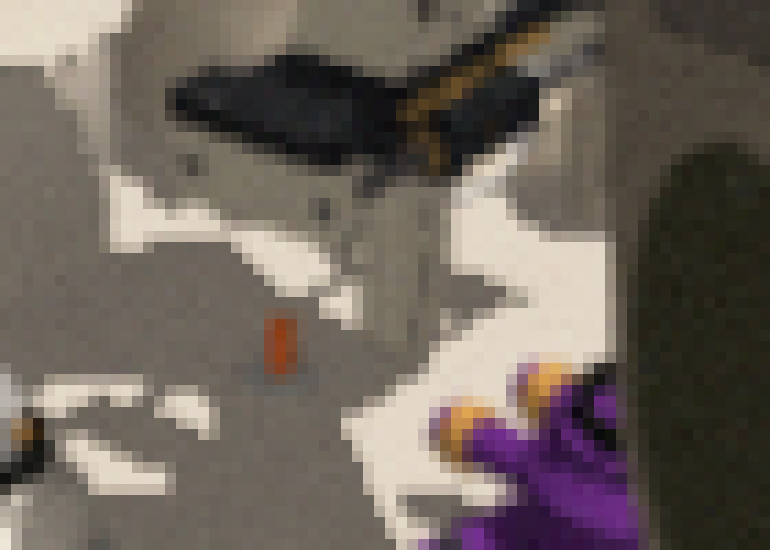

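>>> {"op": "play_rows", "data": {"plan": [{"slide": [0, 0, -0.08], "roll": 0, "fingers": -1}, {"slide": [0, 0, 0], "roll": 0, "fingers": -1}]}}

```text
t: 6.72
tool_pos: [0.4964, -0.2764, -0.0182]
orientation: [-2.22, 0.001, 2.221]
force: [-1.1, -0.2, 0.3]
opening: 0.0004
```

>>> {"op": "play_rows", "data": {"plan": [{"slide": [0, 0, -0.07], "roll": 0, "fingers": -1}, {"slide": [0, 0, 0], "roll": 0, "fingers": -1}]}}

```text
t: 6.98
tool_pos: [0.4964, -0.2764, -0.0202]
orientation: [-2.22, 0.001, 2.221]
force: [0.3, 0.8, -0.6]
opening: 0.0003
```

>>> {"op": "play_rows", "data": {"plan": [{"slide": [0, 0, -0.07], "roll": 0, "fingers": -1}, {"slide": [0, 0, 0], "roll": 0, "fingers": -1}]}}

```text
t: 7.22
tool_pos: [0.4964, -0.2764, -0.0223]
orientation: [-2.22, 0.001, 2.221]
force: [0.2, -0.3, -0.3]
opening: 0.0005
```

>>> {"op": "play_rows", "data": {"plan": [{"slide": [0, 0, -0.07], "roll": 0, "fingers": -1}, {"slide": [0, 0, 0], "roll": 0, "fingers": -1}]}}

```text
t: 7.48
tool_pos: [0.4964, -0.2764, -0.0244]
orientation: [-2.22, 0.001, 2.221]
force: [-0.3, 0.5, 0.2]
opening: 0.0003
```

Run:
```python
from h import *
s=st();i=snap('scene','s8')
x,y=300,180
a=cv2.resize(i[y-25:y+25,x-35:x+35],None,fx=11,fy=11,interpolation=cv2.INTER_NEAREST)
cv2.imwrite('pics/s8z.png',a[:,:,::-1])
```

```text
t 7.475 tcp [ 0.4964 -0.2764 -0.0244] x [-0.0003  0.0002 -1.    ] jaw yaw -1.5720994817314933 q [-0.5982  0.259   1.7619 -0.      1.121   0.9739] F [-0.2717  0.4573  0.1525] T [-0.0104  0.0186  0.0309] open 0.0003333349763547326
```

View pics/s8z.png

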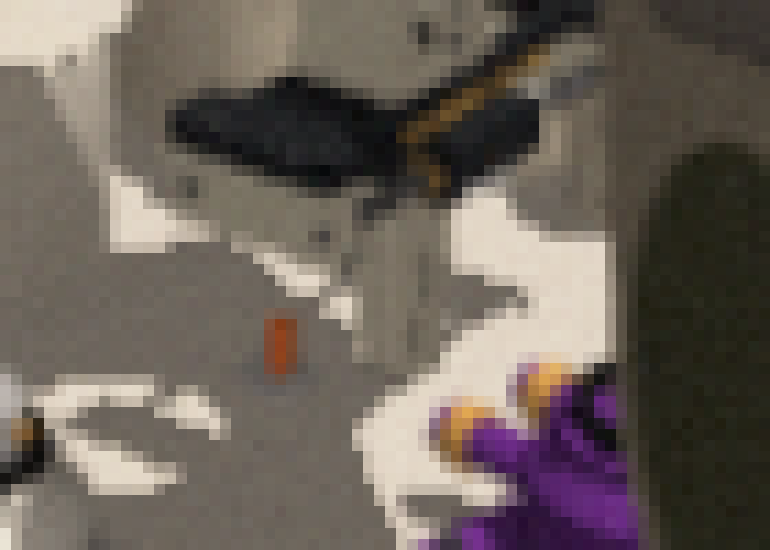

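>>> {"op": "play_rows", "data": {"plan": [{"slide": [0, 0, -0.07], "roll": 0, "fingers": -1}, {"slide": [0, 0, 0], "roll": 0, "fingers": -1}]}}

```text
t: 7.78
tool_pos: [0.4968, -0.2766, -0.0253]
orientation: [-2.221, 0.002, 2.221]
force: [-3.2, 2.9, 9.0]
opening: 0.0004
```

>>> {"op": "play_rows", "data": {"plan": [{"slide": [0, 0, -0.07], "roll": 0, "fingers": -1}, {"slide": [0, 0, 0], "roll": 0, "fingers": -1}]}}

```text
t: 8.02
tool_pos: [0.4969, -0.2767, -0.0254]
orientation: [-2.221, 0.001, 2.221]
force: [-11.6, 7.4, 29.6]
opening: 0.0007
```

>>> {"op": "play_rows", "data": {"plan": [{"slide": [0, 0, 0.12], "roll": 0, "fingers": -1}]}}

```text
t: 8.15
tool_pos: [0.4969, -0.2767, -0.0239]
orientation: [-2.222, 0.002, 2.22]
force: [-0.1, 0.0, -1.6]
opening: 0.0006
```

Run:
```python
from h import *
s=st();i=snap('scene','s9')
a=cv2.resize(i[175:200,285:320],None,fx=22,fy=22,interpolation=cv2.INTER_NEAREST)
cv2.imwrite('pics/s9z.png',a[:,:,::-1])
for d in(-.0075,.0075):
  for e in(0,.01,-.01):
    p=proj('scene',[s['tool_pos'][0]+d,s['tool_pos'][1]+e,0]);print(d,e,p,(p-[285,175]+.5)*22)
```

```text
t 8.15 tcp [ 0.4969 -0.2767 -0.0239] x [ 0.0007 -0.0005 -1.    ] jaw yaw -1.571986637136221 q [-0.5982  0.2585  1.7614 -0.      1.1208  0.9738] F [-0.0772  0.0225 -1.5843] T [0.014  0.0313 0.0722] open 0.000642260861033271
-0.0075 0 [302.2508 188.9602] [390.5177 318.1248]
-0.0075 0.01 [300.7708 189.9329] [357.9581 339.5234]
-0.0075 -0.01 [303.7171 187.9965] [422.7769 296.9237]
0.0075 0 [299.1481 187.7878] [322.2585 292.3318]
0.0075 0.01 [297.6631 188.7489] [289.5892 313.4756]
0.0075 -0.01 [300.6195 186.8355] [354.6283 271.3819]
```

View pics/s9z.png

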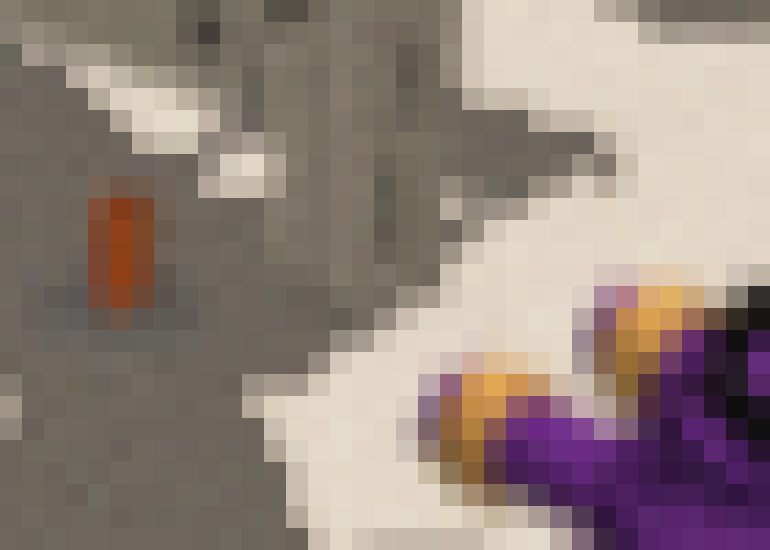

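>>> {"op": "play_rows", "data": {"plan": [{"slide": [0, 0, 1], "roll": 0, "fingers": -0.2}, {"slide": [0, 0, 0.6], "roll": 0, "fingers": -0.2}, {"slide": [0.5, 0.5, 0], "roll": 0, "fingers": -0.2}, {"slide": [0.48, 0.5, 0], "roll": 0, "fingers": -0.2}, {"slide": [0, 0, -0.4], "roll": 0, "fingers": -0.2}, {"slide": [0, 0, 0], "roll": 0, "fingers": -0.2}]}}

```text
t: 8.95
tool_pos: [0.5244, -0.245, 0.0085]
orientation: [-2.216, -0.002, 2.225]
force: [-0.3, 0.0, -0.6]
opening: 0.0369
```

>>> {"op": "play_rows", "data": {"plan": [{"slide": [0.05, -0.03, -0.4], "roll": 0, "fingers": -0.2}, {"slide": [0, 0, -0.43], "roll": 0, "fingers": -0.2}, {"slide": [0, 0, 0], "roll": 0, "fingers": -0.2}]}}

```text
t: 9.32
tool_pos: [0.5259, -0.2469, -0.0157]
orientation: [-2.217, 0.0, 2.223]
force: [-0.4, -0.9, -0.0]
opening: 0.0374
```

Run:
```python
from h import *
s=st();i=snap('scene','s10')
a=cv2.resize(i[155:205,260:330],None,fx=11,fy=11,interpolation=cv2.INTER_NEAREST)
cv2.imwrite('pics/s10z.png',a[:,:,::-1])
```

```text
t 9.325 tcp [ 0.5259 -0.2469 -0.0157] x [-0.0029  0.0016 -1.    ] jaw yaw -1.5725467232469679 q [-0.5271  0.2799  1.7184 -0.0001  1.1466  1.0455] F [-0.3906 -0.8811 -0.0121] T [ 0.0727 -0.0594  0.0132] open 0.03742325037934885
```

View pics/s10z.png

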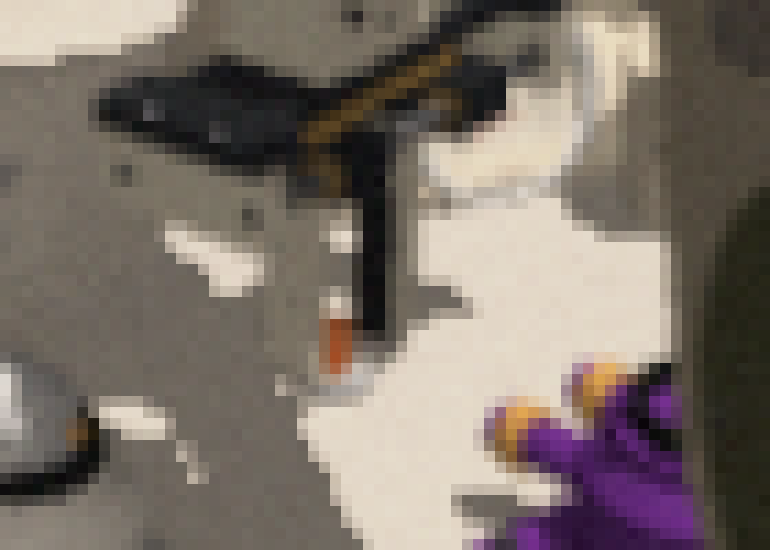

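>>> {"op": "play_rows", "data": {"plan": [{"slide": [0, 0, 0], "roll": 0, "fingers": -1}, {"slide": [0, 0, 0], "roll": 0, "fingers": -1}, {"slide": [0, 0, 0], "roll": 0, "fingers": -1}, {"slide": [0, 0, 0], "roll": 0, "fingers": -1}, {"slide": [0, 0, 0], "roll": 0, "fingers": -1}]}}

```text
t: 10.0
tool_pos: [0.5278, -0.2475, -0.0133]
orientation: [-2.222, 0.002, 2.22]
force: [-0.4, 0.8, 3.2]
opening: 0.0094
```

>>> {"op": "play_rows", "data": {"plan": [{"slide": [0, 0, 0.3], "roll": 0, "fingers": -1}, {"slide": [0, 0, 0.7], "roll": 0, "fingers": -1}, {"slide": [0, 0, 1], "roll": 0, "fingers": -1}, {"slide": [0, 0, 1], "roll": 0, "fingers": -1}, {"slide": [0, 0.5, 1], "roll": 0, "fingers": -1}, {"slide": [0, 0.8, 0], "roll": 0, "fingers": -1}, {"slide": [0, 0.9, 0], "roll": 0, "fingers": -1}, {"slide": [-0.05, 0.9, 0], "roll": 0, "fingers": -1}, {"slide": [-0.05, 0.9, 0], "roll": 0, "fingers": -1}, {"slide": [-0.05, 0.9, 0], "roll": 0, "fingers": -1}, {"slide": [-0.05, 0.9, 0], "roll": 0, "fingers": -1}, {"slide": [-0.05, 0.45, 0], "roll": 0, "fingers": -1}, {"slide": [0, 0, 0], "roll": 0, "fingers": -1}, {"slide": [0, 0, 0], "roll": 0, "fingers": -1}]}}

```text
t: 11.75
tool_pos: [0.5199, -0.0604, 0.1061]
orientation: [-2.221, 0.002, 2.221]
force: [0.5, -0.3, -0.1]
opening: 0.0096
```

Run:
```python
from h import *
s=st();i=snap('scene','s11');j=snap('top','t11')
a=cv2.resize(i[145:220,215:310],None,fx=8,fy=8,interpolation=cv2.INTER_NEAREST)
cv2.imwrite('pics/s11z.png',a[:,:,::-1])
```

```text
t 11.75 tcp [ 0.5199 -0.0604  0.1061] x [-0.0003 -0.0003 -1.    ] jaw yaw -1.5721510798994554 q [-0.2133 -0.0179  1.8032 -0.0004  1.3565  1.3589] F [ 0.5036 -0.3353 -0.1332] T [-0.0155 -0.0238  0.0273] open 0.009556164692497128
```

View pics/s11z.png

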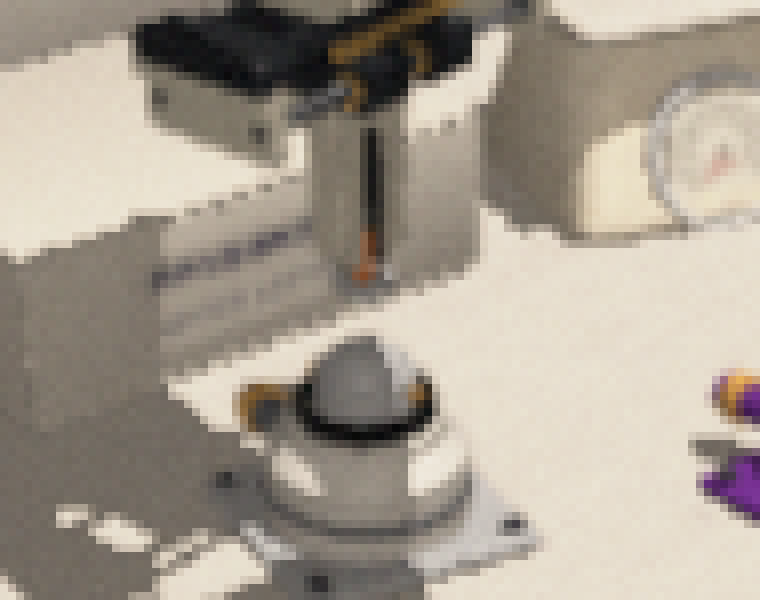

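View pics/t11.png

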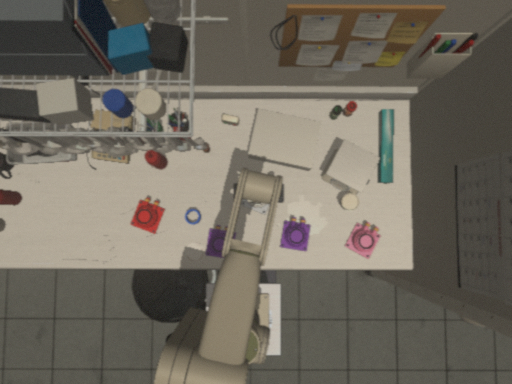

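Run:
```python
from h import *
f=lambda X:(proj('scene',X)-[215,145]+.5)*8
x,y=.5199,-.0604
for z in(.1194,.1244,.1444): print(z,f([x,y,z]))
print('disc bottom front',f([x-.014*.674,y+.014*.739,.1194]),'sides',f([x+.014*.739,y+.014*.674,.122]),f([x-.014*.739,y-.014*.674,.122]))
x,y=.52,-.06
print('dome sides',f([x+.023*.739,y+.023*.674,.069]),f([x-.023*.739,y-.023*.674,.069]))
u=np.array([.585,-.642,-.495]);v=np.array([-.3127,.3846,-.8685]);print('dome limb top',f(np.array([x,y,.069])-.023*v),'limb right')
i=cv2.imread('pics/s11.png');cv2.imwrite('pics/s11y.png',cv2.resize(i[165:200,243:280],None,fx=16,fy=16,interpolation=cv2.INTER_NEAREST))
g=lambda X:(proj('scene',X)-[243,165]+.5)*16
print('zoom',g([.5199,-.0604,.1194]),g([.5199,-.0604,.1444]),g(np.array([x,y,.069])-.023*v),g(np.array([x,y,.069])))
```

```text
0.1194 [361.3319 284.3325]
0.1244 [361.078  274.0353]
0.1444 [360.0518 232.4193]
disc bottom front [361.946  299.8044] sides [328.5785 279.9016] [393.8215 278.0648]
dome sides [310.6032 387.5737] [415.5191 384.6197]
dome limb top [363.0604 333.6286] limb right
zoom [274.6638 248.6649] [272.1037 144.8387] [278.1209 347.2572] [278.1225 452.1934]
```

View pics/s11y.png

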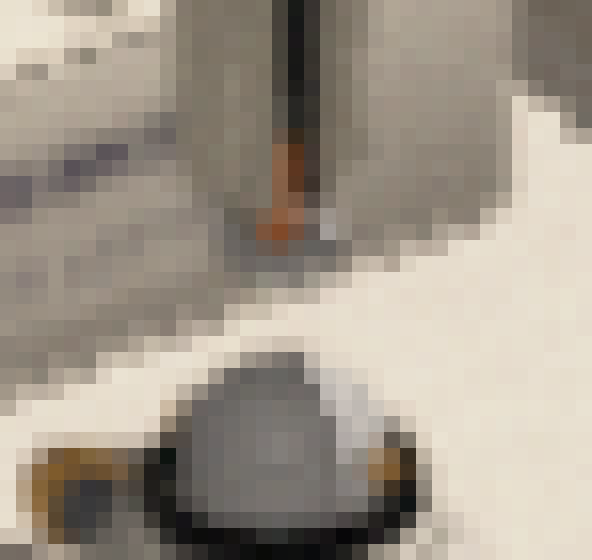

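>>> {"op": "play_rows", "data": {"plan": [{"slide": [0, 0, -0.3], "roll": 0, "fingers": -1}, {"slide": [0, 0, -0.3], "roll": 0, "fingers": -1}, {"slide": [0, 0, -0.13], "roll": 0, "fingers": -1}, {"slide": [0, 0, 0], "roll": 0, "fingers": -1}, {"slide": [0, 0, 0], "roll": 0, "fingers": -1}]}}

```text
t: 12.48
tool_pos: [0.5202, -0.0599, 0.0846]
orientation: [-2.221, 0.001, 2.22]
force: [-0.3, 0.2, -0.3]
opening: 0.0095
```

Run:
```python
from h import *
s=st();i=snap('scene','s12')
cv2.imwrite('pics/s12y.png',cv2.resize(i[165:205,240:285],None,fx=16,fy=16,interpolation=cv2.INTER_NEAREST)[:,:,::-1])
```

```text
t 12.475 tcp [ 0.5202 -0.0599  0.0846] x [ 0.0003 -0.0001 -1.    ] jaw yaw -1.5720690187361879 q [-0.2127  0.0031  1.8233 -0.      1.3149  1.3594] F [-0.2735  0.2265 -0.3006] T [ 0.0577  0.0215 -0.0159] open 0.009549295868884736
```

View pics/s12y.png

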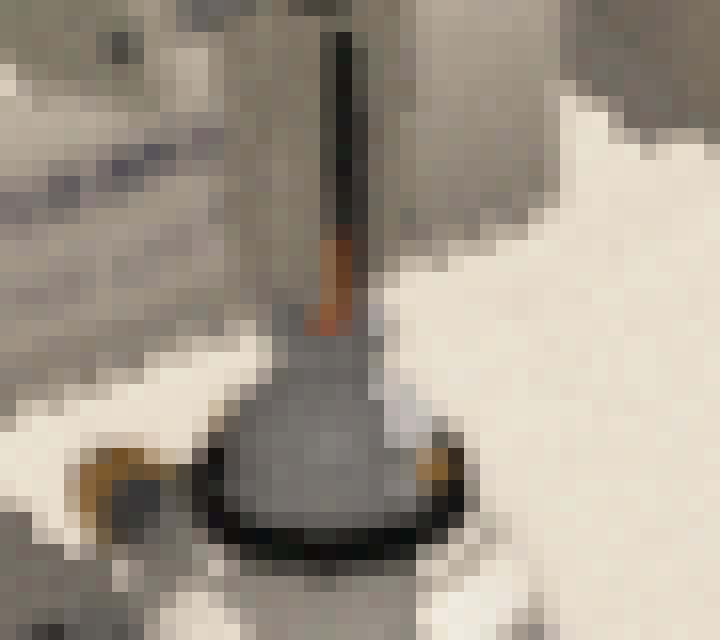

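>>> {"op": "play_rows", "data": {"plan": [{"slide": [0, 0, -0.1], "roll": 0, "fingers": -1}, {"slide": [0, 0, 0], "roll": 0, "fingers": -1}, {"slide": [0, 0, -0.05], "roll": 0, "fingers": -1}, {"slide": [0, 0, 0], "roll": 0, "fingers": -1}]}}

```text
t: 13.02
tool_pos: [0.5199, -0.0599, 0.0798]
orientation: [-2.221, 0.001, 2.221]
force: [0.3, -0.3, -0.3]
opening: 0.0094
```

>>> {"op": "play_rows", "data": {"plan": [{"slide": [0, 0, -0.04], "roll": 0, "fingers": -1}, {"slide": [0, 0, 0], "roll": 0, "fingers": -1}]}}

```text
t: 13.28
tool_pos: [0.52, -0.0599, 0.0787]
orientation: [-2.221, 0.001, 2.221]
force: [0.6, -0.1, -1.2]
opening: 0.0098
```

>>> {"op": "play_rows", "data": {"plan": [{"slide": [0, 0, -0.035], "roll": 0, "fingers": -1}, {"slide": [0, 0, 0], "roll": 0, "fingers": -1}]}}

```text
t: 13.52
tool_pos: [0.5205, -0.06, 0.0785]
orientation: [-2.222, 0.002, 2.22]
force: [-1.2, 0.4, 5.3]
opening: 0.0093
```

>>> {"op": "play_rows", "data": {"plan": [{"slide": [0, 0, -0.035], "roll": 0, "fingers": -1}, {"slide": [0, 0, 0], "roll": 0, "fingers": -1}]}}

```text
t: 13.78
tool_pos: [0.521, -0.06, 0.0782]
orientation: [-2.223, 0.002, 2.219]
force: [-1.9, 1.0, 8.8]
opening: 0.0094
```

>>> {"op": "play_rows", "data": {"plan": [{"slide": [0, 0, 0.04], "roll": 0, "fingers": -1}, {"slide": [0, 0, 0], "roll": 0, "fingers": -1}], "squeeze": 4}}

```text
t: 14.02
tool_pos: [0.5203, -0.06, 0.0781]
orientation: [-2.222, 0.002, 2.22]
force: [-0.1, 0.2, 3.7]
opening: 0.0096
```

>>> {"op": "play_rows", "data": {"plan": [{"slide": [0, 0, 0.02], "roll": 0, "fingers": -1}, {"slide": [0, 0, 0], "roll": 0, "fingers": -0.79}, {"slide": [0, 0, 0], "roll": 0, "fingers": -0.78}, {"slide": [0, 0, 0], "roll": 0, "fingers": -0.76}, {"slide": [0, 0, 0], "roll": 0, "fingers": -0.73}, {"slide": [0, 0, 0], "roll": 0, "fingers": -0.7}, {"slide": [0, 0, 0], "roll": 0, "fingers": -0.7}]}}

```text
t: 14.9
tool_pos: [0.52, -0.0599, 0.0784]
orientation: [-2.221, 0.001, 2.221]
force: [-0.3, -0.8, -1.1]
opening: 0.0138
```

Run:
```python
from h import *
s=st();i=snap('scene','s13')
cv2.imwrite('pics/s13y.png',cv2.resize(i[165:205,240:285],None,fx=16,fy=16,interpolation=cv2.INTER_NEAREST)[:,:,::-1])
```

```text
t 14.9 tcp [ 0.52   -0.0599  0.0784] x [-0.  0. -1.] jaw yaw -1.5721010185040676 q [-0.2127  0.0095  1.8289  0.      1.3033  1.3594] F [-0.3375 -0.7947 -1.0793] T [ 0.0493 -0.0082 -0.0241] open 0.013787496321728761
```

View pics/s13y.png

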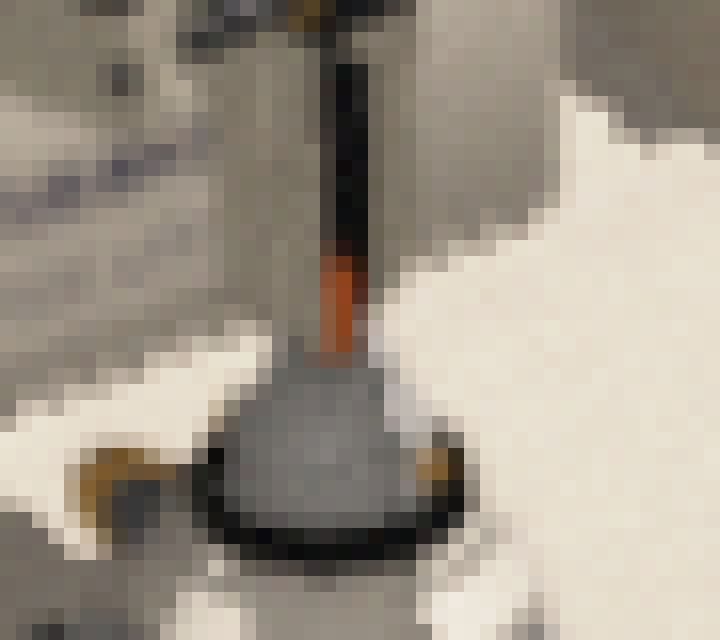

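>>> {"op": "play_rows", "data": {"plan": [{"slide": [0, 0, 0], "roll": 0, "fingers": -0.6}, {"slide": [0, 0, 0], "roll": 0, "fingers": -0.5}, {"slide": [0, 0, 0], "roll": 0, "fingers": -0.4}, {"slide": [0, 0, 0], "roll": 0, "fingers": -0.4}, {"slide": [0, 0, 0.1], "roll": 0, "fingers": -0.4}, {"slide": [0, 0, 0.3], "roll": 0, "fingers": -0.4}, {"slide": [0, 0, 0.6], "roll": 0, "fingers": -0.4}, {"slide": [0, 0, 0.8], "roll": 0, "fingers": -0.4}, {"slide": [0, 0, 0.8], "roll": 0, "fingers": -0.2}, {"slide": [0, 0, 0], "roll": 0, "fingers": 0}]}}

```text
t: 16.2
tool_pos: [0.5221, -0.0603, 0.1601]
orientation: [-2.228, 0.003, 2.215]
force: [-0.1, -0.1, 0.0]
opening: 0.0422
```

Run:
```python
from h import *
s=st();i=snap('scene','s14')
cv2.imwrite('pics/s14y.png',cv2.resize(i[165:205,240:285],None,fx=16,fy=16,interpolation=cv2.INTER_NEAREST)[:,:,::-1])
```

```text
t 16.2 tcp [ 0.5221 -0.0603  0.1601] x [ 0.0058 -0.0012 -1.    ] jaw yaw -1.5720627230625068 q [-0.2126 -0.0604  1.7438  0.      1.4522  1.3594] F [-0.0632 -0.083   0.0158] T [0.0548 0.007  0.0385] open 0.042191441541913705
```

View pics/s14y.png

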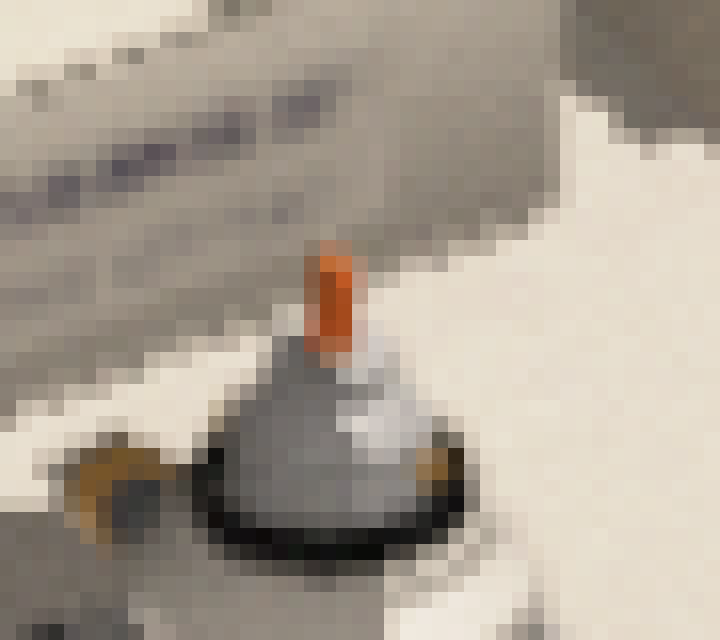

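>>> {"op": "play_rows", "data": {"plan": [{"slide": [-0.3, 0.9, 0], "roll": 0, "fingers": 0.5}, {"slide": [-0.3, 0.92, 0], "roll": 0, "fingers": 1}, {"slide": [-0.3, 0.92, 0], "roll": 0, "fingers": 1}, {"slide": [-0.3, 0.92, 0], "roll": 0, "fingers": 1}, {"slide": [-0.3, 0.92, 0], "roll": 0, "fingers": 1}, {"slide": [-0.3, 0.92, 0], "roll": 0, "fingers": 1}, {"slide": [-0.3, 0.92, 0], "roll": 0, "fingers": 1}, {"slide": [-0.3, 0.92, -0.5], "roll": 0, "fingers": 1}, {"slide": [-0.3, 0.92, -0.7], "roll": 0, "fingers": 1}, {"slide": [-0.24, 0.92, -0.8], "roll": 0, "fingers": 1}, {"slide": [0, 0, -0.5], "roll": 0, "fingers": 1}, {"slide": [0, 0, 0], "roll": 0, "fingers": 1}]}}

```text
t: 17.75
tool_pos: [0.4303, 0.2145, 0.0795]
orientation: [2.217, -0.003, -2.225]
force: [0.5, 0.1, 0.5]
opening: 0.0929
```

Run:
```python
from h import *
s=st();i=snap('scene','s15')
cv2.imwrite('pics/s15y.png',cv2.resize(i[160:280,150:310],None,fx=5,fy=5,interpolation=cv2.INTER_NEAREST)[:,:,::-1])
```

```text
t 17.75 tcp [0.4303 0.2145 0.0795] x [-0.0035 -0.0017 -1.    ] jaw yaw -1.5715823480577364 q [ 0.3561 -0.1058  1.9381 -0.0004  1.3131  1.9278] F [0.5336 0.0699 0.4918] T [ 0.0129 -0.0389  0.0021] open 0.09293934701638307
```

View pics/s15y.png

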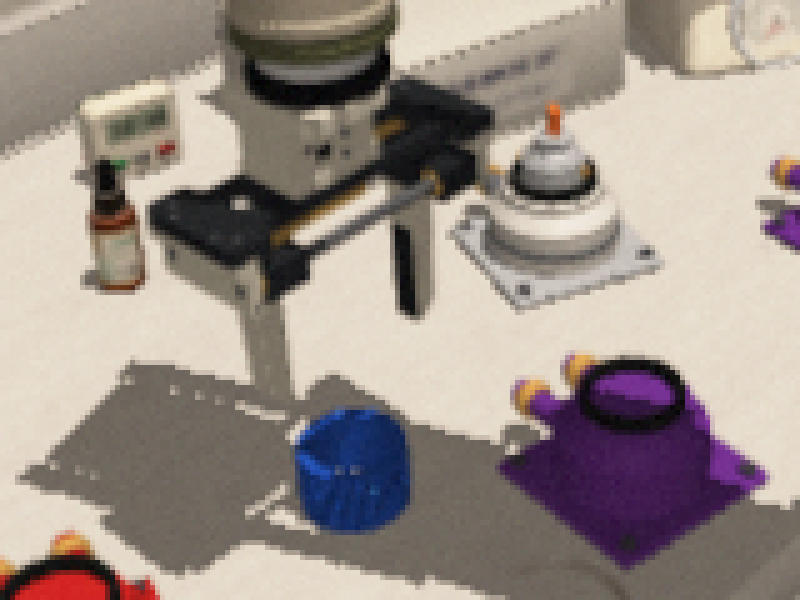

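>>> {"op": "play_rows", "data": {"plan": [{"slide": [0, 0, -0.7], "roll": 0, "fingers": 1}, {"slide": [0, 0, 0], "roll": 0, "fingers": 1}, {"slide": [0, 0, 0], "roll": 0, "fingers": 1}]}}

```text
t: 18.18
tool_pos: [0.4326, 0.2152, 0.0616]
orientation: [-2.221, 0.002, 2.219]
force: [-0.4, -0.1, 0.4]
opening: 0.0929
```

Run:
```python
from h import *
s=st();i=snap('scene','s16')
cv2.imwrite('pics/s16y.png',cv2.resize(i[200:280,170:280],None,fx=7,fy=7,interpolation=cv2.INTER_NEAREST)[:,:,::-1])
p=np.array(s['tool_pos'])+[0,0,.025]
for d in(-.0465,0,.0465):print((proj('scene',p+[0,d,0])-[170,200]+.5)*7)
print('collar top centre',(proj('scene',[.434,.216,.04])-[170,200]+.5)*7)
```

```text
t 18.175 tcp [0.4326 0.2152 0.0616] x [ 0.0011  0.0004 -1.    ] jaw yaw -1.5729492839787043 q [ 0.3555 -0.084   1.9527 -0.0001  1.2718  1.9285] F [-0.4279 -0.073   0.395 ] T [ 0.0374 -0.0081 -0.0182] open 0.09289888034536355
[427.5137 196.5226]
[345.569  248.5911]
[258.5469 303.8859]
collar top centre [350.7732 338.7127]
```

View pics/s16y.png

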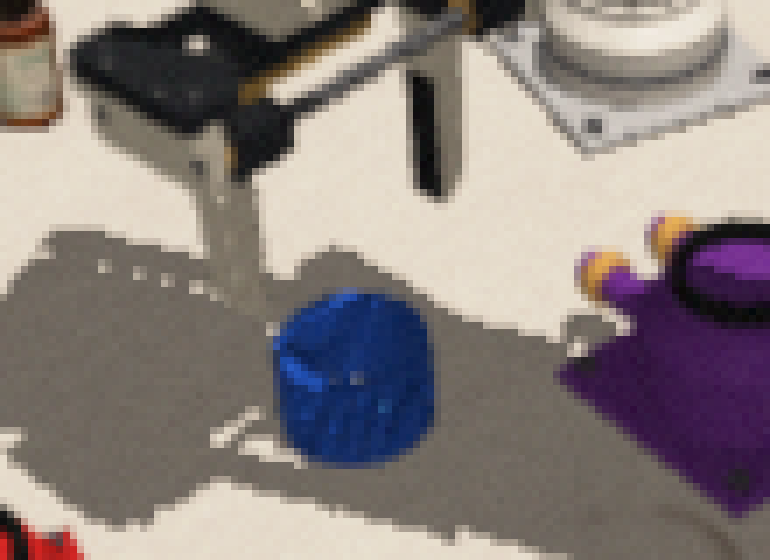

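>>> {"op": "play_rows", "data": {"plan": [{"slide": [0.05, 0.03, -0.7], "roll": 0, "fingers": 1}, {"slide": [0, 0, -0.7], "roll": 0, "fingers": 1}, {"slide": [0, 0, -0.6], "roll": 0, "fingers": 1}, {"slide": [0, 0, -0.5], "roll": 0, "fingers": 1}, {"slide": [0, 0, 0], "roll": 0, "fingers": 1}, {"slide": [0, 0, 0], "roll": 0, "fingers": 1}], "squeeze": 25}}

```text
t: 18.98
tool_pos: [0.4338, 0.2166, -0.014]
orientation: [-2.221, 0.001, 2.22]
force: [-0.5, 0.3, -0.4]
opening: 0.0931
```

>>> {"op": "play_rows", "data": {"plan": [{"slide": [0, 0, -0.05], "roll": 0, "fingers": 1}, {"slide": [0, 0, 0], "roll": 0, "fingers": 0.5}, {"slide": [0, 0, 0], "roll": 0, "fingers": 0.2}, {"slide": [0, 0, 0], "roll": 0, "fingers": 0.2}, {"slide": [0, 0, 0], "roll": 0, "fingers": 0.2}]}}

```text
t: 19.6
tool_pos: [0.4333, 0.2164, -0.016]
orientation: [-2.221, 0.001, 2.221]
force: [-0.3, 0.1, 1.4]
opening: 0.0636
```

Run:
```python
from h import *
s=st();i=snap('scene','s17')
cv2.imwrite('pics/s17y.png',cv2.resize(i[200:280,170:280],None,fx=7,fy=7,interpolation=cv2.INTER_NEAREST)[:,:,::-1])
```

```text
t 19.6 tcp [ 0.4333  0.2164 -0.016 ] x [ 0.  0. -1.] jaw yaw -1.5721152438122816 q [0.3573 0.0338 1.9949 0.     1.1128 1.9294] F [-0.2574  0.0989  1.436 ] T [ 0.0097  0.0966 -0.0396] open 0.06358901536443205
```

View pics/s17y.png

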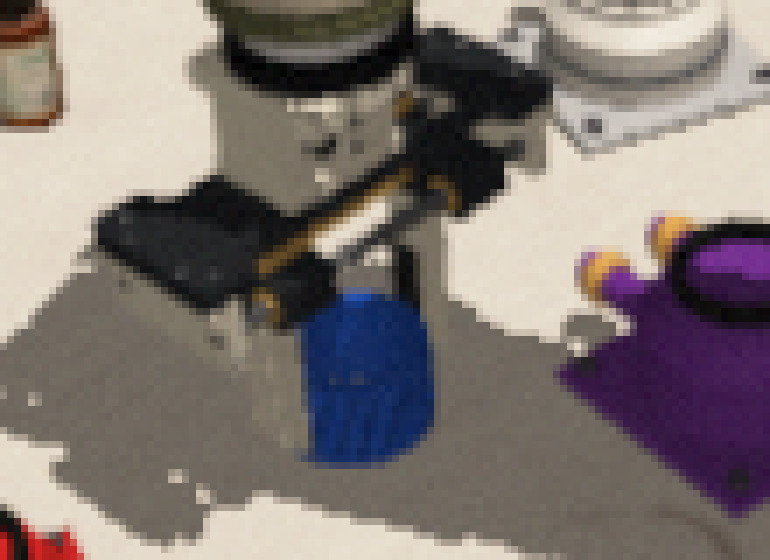

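>>> {"op": "play_rows", "data": {"plan": [{"slide": [0, 0, 0], "roll": 0, "fingers": -1}, {"slide": [0, 0, 0.3], "roll": 0, "fingers": -1}, {"slide": [0, 0, 0.8], "roll": 0, "fingers": -1}, {"slide": [0, 0, 1], "roll": 0, "fingers": -1}, {"slide": [0, 0, 1], "roll": 0, "fingers": -1}, {"slide": [0, 0, 1], "roll": 0, "fingers": -1}, {"slide": [0.1, -0.3, 0.8], "roll": 0, "fingers": -1}, {"slide": [0.3, -0.9, 0], "roll": 0, "fingers": -1}, {"slide": [0.3, -0.9, 0], "roll": 0, "fingers": -1}, {"slide": [0.3, -0.9, 0], "roll": 0, "fingers": -1}, {"slide": [0.3, -0.9, 0], "roll": 0, "fingers": -1}, {"slide": [0.3, -0.9, 0], "roll": 0, "fingers": -1}, {"slide": [0.3, -0.9, 0], "roll": 0, "fingers": -1}, {"slide": [0.3, -0.9, 0], "roll": 0, "fingers": -1}, {"slide": [0.3, -0.9, 0], "roll": 0, "fingers": -1}, {"slide": [0.2, -0.9, 0], "roll": 0, "fingers": -1}, {"slide": [0.2, -0.8, 0], "roll": 0, "fingers": -1}, {"slide": [0, 0, 0], "roll": 0, "fingers": -1}, {"slide": [0, 0, 0], "roll": 0, "fingers": -1}], "squeeze": 35}}

```text
t: 22.02
tool_pos: [0.52, -0.0591, 0.131]
orientation: [-2.22, 0.001, 2.221]
force: [-0.8, 0.5, -2.3]
opening: 0.0637
```

```bash
cat > look.py <<'E'
from h import *
import sys
n=sys.argv[1];s=st();i=snap('scene',n)
x0,y0,f=225,140,9
cv2.imwrite(f'pics/{n}y.png',cv2.resize(i[y0:y0+65,x0:x0+80],None,fx=f,fy=f,interpolation=cv2.INTER_NEAREST)[:,:,::-1])
g=lambda X:(proj('scene',X)-[x0,y0]+.5)*f
p=np.array(s['tool_pos']);u=p[2]+.016
print('underside',u,'collar bottom centre',g([p[0],p[1],u]),'top',g([p[0],p[1],u+.04]))
e=np.array([.739,.674,0])*.032
print('sides low',g(p*[1,1,0]+e+[0,0,u]),g(p*[1,1,0]-e+[0,0,u]),'stem top',g([.52,-.06,.117]))
E
python3 look.py s18
```

```text
t 22.025 tcp [ 0.52   -0.0591  0.131 ] x [-0.0004  0.0005 -1.    ] jaw yaw -1.572311261211504 q [-0.2115 -0.039   1.7771  0.0004  1.4039  1.3608] F [-0.7856  0.4954 -2.2831] T [-0.0223  0.0079 -0.005 ] open 0.06373970312884067
underside 0.146960548912616 collar bottom centre [312.4037 301.5704] top [309.9873 205.3126]
sides low [227.5941 303.9579] [397.213  299.1828] stem top [315.7479 370.7243]
```

View pics/s18y.png

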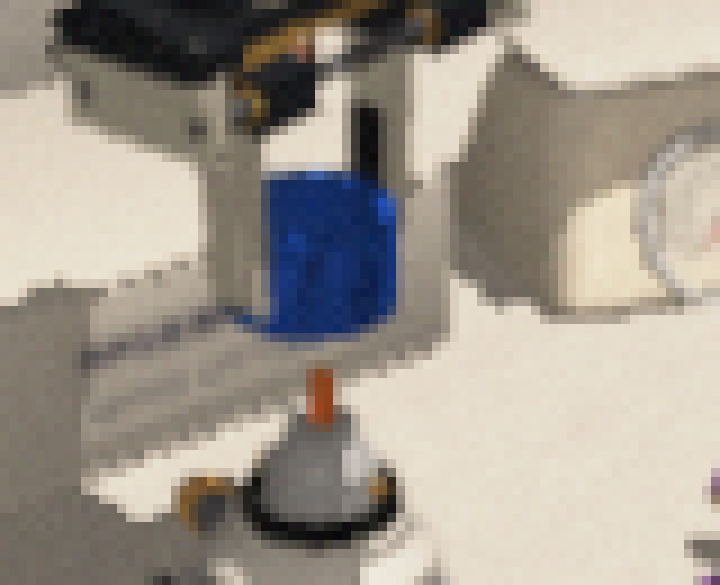

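>>> {"op": "play_rows", "data": {"plan": [{"slide": [0, -0.03, -0.3], "roll": 0, "fingers": -1}, {"slide": [0, 0, -0.4], "roll": 0, "fingers": -1}, {"slide": [0, 0, -0.4], "roll": 0, "fingers": -1}, {"slide": [0, 0, -0.4], "roll": 0, "fingers": -1}, {"slide": [0, 0, -0.3], "roll": 0, "fingers": -1}, {"slide": [0, 0, 0], "roll": 0, "fingers": -1}, {"slide": [0, 0, 0], "roll": 0, "fingers": -1}]}}

```text
t: 22.95
tool_pos: [0.5206, -0.0606, 0.0773]
orientation: [-2.221, 0.002, 2.22]
force: [-1.0, 0.3, -1.6]
opening: 0.064
```

```bash
python3 look.py s19
```

```text
t 22.95 tcp [ 0.5206 -0.0606  0.0773] x [ 0.0006 -0.0001 -1.    ] jaw yaw -1.5721057760836934 q [-0.2137  0.012   1.8285 -0.      1.3005  1.3584] F [-1.0359  0.2531 -1.6197] T [ 0.0085  0.0557 -0.0666] open 0.06403727769188601
underside 0.09330376089445284 collar bottom centre [316.8995 423.8036] top [314.6136 331.8043]
sides low [234.0311 426.1368] [399.7677 421.4705] stem top [315.7479 370.7243]
```

View pics/s19y.png

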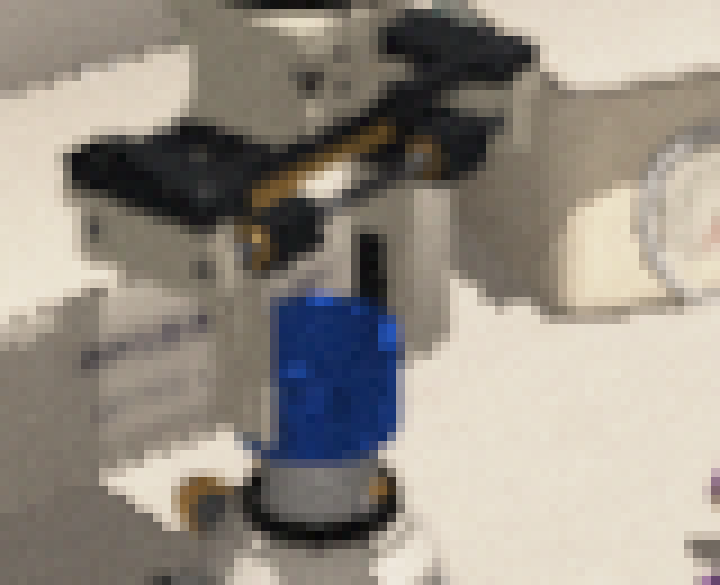

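>>> {"op": "play_rows", "data": {"plan": [{"slide": [0, 0, -0.2], "roll": 0, "fingers": -1}, {"slide": [0, 0, -0.2], "roll": 0, "fingers": -1}, {"slide": [0, 0, 0], "roll": 0, "fingers": -1}, {"slide": [0, 0, 0], "roll": 0, "fingers": -1}]}}

```text
t: 23.5
tool_pos: [0.5203, -0.0605, 0.0649]
orientation: [-2.221, 0.001, 2.221]
force: [-0.8, -0.5, -1.7]
opening: 0.0636
```

>>> {"op": "play_rows", "data": {"plan": [{"slide": [0, 0, -0.12], "roll": 0, "fingers": -1}, {"slide": [0, 0, 0], "roll": 0, "fingers": -1}]}}

```text
t: 23.75
tool_pos: [0.5201, -0.0605, 0.061]
orientation: [-2.22, 0.001, 2.221]
force: [0.0, 0.4, -1.1]
opening: 0.0637
```

>>> {"op": "play_rows", "data": {"plan": [{"slide": [0, 0, -0.07], "roll": 0, "fingers": -1}, {"slide": [0, 0, 0], "roll": 0, "fingers": -1}]}}

```text
t: 24.0
tool_pos: [0.5202, -0.0605, 0.059]
orientation: [-2.221, 0.001, 2.221]
force: [-0.9, -0.9, -2.7]
opening: 0.0637
```

>>> {"op": "play_rows", "data": {"plan": [{"slide": [0, 0, -0.05], "roll": 0, "fingers": -1}, {"slide": [0, 0, 0], "roll": 0, "fingers": -1}]}}

```text
t: 24.25
tool_pos: [0.5205, -0.0605, 0.0583]
orientation: [-2.221, 0.001, 2.221]
force: [-3.0, 0.4, 3.9]
opening: 0.0636
```

>>> {"op": "play_rows", "data": {"plan": [{"slide": [0, 0, -0.03], "roll": 0.35, "fingers": -1}, {"slide": [0, 0, 0], "roll": 0.35, "fingers": -1}, {"slide": [0, 0, 0], "roll": 0, "fingers": -1}]}}

```text
t: 24.62
tool_pos: [0.5209, -0.0595, 0.0579]
orientation: [2.173, 0.107, -2.171]
force: [-3.1, 5.6, 9.1]
opening: 0.0638
```

```bash
python3 -c "
from h import *
st()"
```

```text
t 24.625 tcp [ 0.5209 -0.0595  0.0579] x [ 0.0011  0.0015 -1.    ] jaw yaw -1.473414972704951 q [-0.2129  0.0339  1.844   0.0018  1.2629  1.26  ] F [-3.0812  5.6198  9.0852] T [ 1.0184  0.8237 -0.1139] open 0.06380010286760512
```

>>> {"op": "play_rows", "data": {"plan": [{"slide": [0, 0, 0], "roll": 0.35, "fingers": -1}, {"slide": [0, 0, 0], "roll": 0.35, "fingers": -1}, {"slide": [0, 0, 0], "roll": 0.35, "fingers": -1}]}}

```text
t: 25.0
tool_pos: [0.5209, -0.0592, 0.0579]
orientation: [2.094, 0.259, -2.091]
force: [-2.7, 6.5, 7.8]
opening: 0.0638
```

>>> {"op": "play_rows", "data": {"plan": [{"slide": [0, 0, 0], "roll": 0.35, "fingers": -1}, {"slide": [0, 0, 0], "roll": 0.35, "fingers": -1}, {"slide": [0, 0, 0], "roll": 0, "fingers": -1}]}}

```text
t: 25.38
tool_pos: [0.5207, -0.0596, 0.0576]
orientation: [2.037, 0.353, -2.035]
force: [-2.2, 3.6, 4.4]
opening: 0.0638
```

```bash
python3 look.py s20
```

```text
t 25.375 tcp [ 0.5207 -0.0596  0.0576] x [ 0.0008  0.0012 -1.    ] jaw yaw -1.2289605815732272 q [-0.2129  0.0342  1.8444  0.0014  1.2626  1.0156] F [-2.1742  3.6395  4.4236] T [ 0.7782  0.5673 -0.1043] open 0.06375095144171199
underside 0.07359336099475589 collar bottom centre [316.1793 468.9566] top [313.8989 378.3962]
sides low [233.9301 471.2724] [398.4282 466.6408] stem top [315.7479 370.7243]
```

View pics/s20y.png

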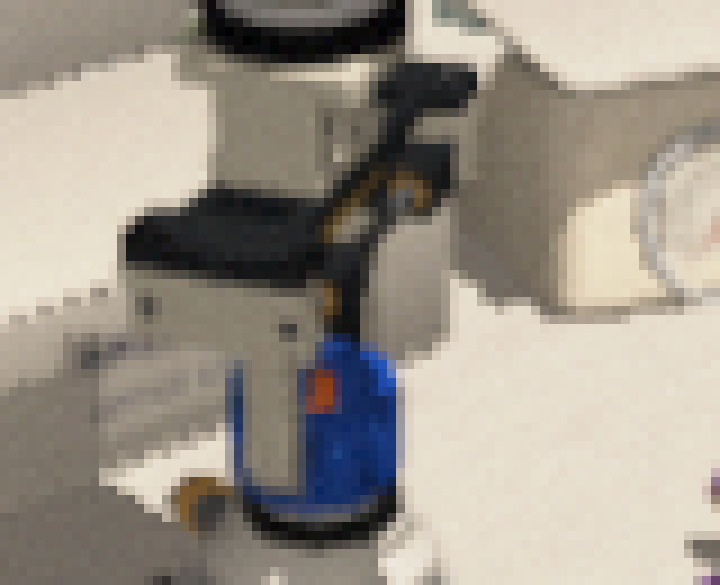

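>>> {"op": "play_rows", "data": {"plan": [{"slide": [0, 0, -0.02], "roll": 0.35, "fingers": -1}, {"slide": [0, 0, 0], "roll": 0.35, "fingers": -1}, {"slide": [0, 0, 0], "roll": 0.35, "fingers": -1}]}}

```text
t: 25.8
tool_pos: [0.5202, -0.0603, 0.056]
orientation: [1.948, 0.486, -1.948]
force: [-0.9, 1.9, -0.9]
opening: 0.0637
```

>>> {"op": "play_rows", "data": {"plan": [{"slide": [0, 0, -0.02], "roll": 0.35, "fingers": -1}, {"slide": [0, 0, 0], "roll": 0.35, "fingers": -1}, {"slide": [0, 0, 0], "roll": 0.35, "fingers": -1}]}}

```text
t: 26.18
tool_pos: [0.5198, -0.0577, 0.0555]
orientation: [1.859, 0.615, -1.859]
force: [-3.8, 13.9, 4.8]
opening: 0.0638
```

```bash
python3 -c "
from h import *
st()
print([Ro.from_rotvec(r).as_matrix()[:2,1] for r in([1.948,.486,-1.948],[1.859,.615,-1.859])])
print([np.arctan2(*Ro.from_rotvec(r).as_matrix()[1::-1,1]) for r in([1.948,.486,-1.948],[1.859,.615,-1.859])])"
```

```text
t 26.175 tcp [ 0.5198 -0.0577  0.0555] x [-0.0012  0.0047 -1.    ] jaw yaw -0.9360505490575545 q [-0.2121  0.0361  1.8464  0.0046  1.2612  0.7225] F [-3.8201 13.9435  4.8012] T [ 2.5973  0.955  -1.3782] open 0.06378795884085259
[array([ 0.4698, -0.8828]), array([ 0.5929, -0.8053])]
[np.float64(-1.0817104917770992), np.float64(-0.9361647605603396)]
```

>>> {"op": "play_rows", "data": {"plan": [{"slide": [0, 0, 0], "roll": -0.4, "fingers": -1}, {"slide": [0, 0, 0], "roll": -0.4, "fingers": -1}, {"slide": [0, 0, 0], "roll": 0, "fingers": -1}]}}

```text
t: 26.55
tool_pos: [0.5201, -0.0598, 0.0555]
orientation: [1.928, 0.517, -1.928]
force: [-1.2, 4.3, 1.2]
opening: 0.064
```

```bash
python3 -c "
from h import *
st()"
```

```text
t 26.55 tcp [ 0.5201 -0.0598  0.0555] x [-0.0004  0.0012 -1.    ] jaw yaw -1.0480956275862372 q [-0.2132  0.0363  1.8462  0.0011  1.2596  0.8346] F [-1.1992  4.2969  1.247 ] T [ 0.8945  0.3474 -0.1134] open 0.06395790153363876
```

>>> {"op": "play_rows", "data": {"plan": [{"slide": [0, 0, -0.06], "roll": -0.25, "fingers": -1}, {"slide": [0, 0, -0.06], "roll": 0, "fingers": -1}, {"slide": [0, 0, 0], "roll": 0, "fingers": -1}]}}

```text
t: 26.92
tool_pos: [0.5201, -0.0604, 0.0516]
orientation: [1.949, 0.485, -1.949]
force: [-1.3, 2.9, -0.7]
opening: 0.0639
```

```bash
python3 -c "
from h import *
st()"
```

```text
t 26.925 tcp [ 0.5201 -0.0604  0.0516] x [-0.0004  0.0002 -1.    ] jaw yaw -1.0829842387318567 q [-0.2137  0.0411  1.849   0.0001  1.2519  0.8693] F [-1.2863  2.929  -0.6621] T [ 0.5562  0.2518 -0.0761] open 0.06386696618970636
```

>>> {"op": "play_rows", "data": {"plan": [{"slide": [0, 0.02, -0.08], "roll": 0, "fingers": -1}, {"slide": [0, 0, -0.08], "roll": 0, "fingers": -1}, {"slide": [0, 0, 0], "roll": 0, "fingers": -1}]}}

```text
t: 27.3
tool_pos: [0.5202, -0.0603, 0.0474]
orientation: [1.948, 0.484, -1.949]
force: [-3.4, -0.4, 3.4]
opening: 0.0639
```

>>> {"op": "play_rows", "data": {"plan": [{"slide": [0, 0, -0.08], "roll": 0, "fingers": -1}, {"slide": [0, 0, 0], "roll": 0, "fingers": -1}]}}

```text
t: 27.55
tool_pos: [0.5202, -0.0603, 0.0451]
orientation: [1.949, 0.484, -1.949]
force: [-4.8, 0.2, 5.7]
opening: 0.0639
```

>>> {"op": "play_rows", "data": {"plan": [{"slide": [0.02, 0, -0.08], "roll": 0, "fingers": -1}, {"slide": [0, 0, 0], "roll": 0, "fingers": -1}], "squeeze": 50}}

```text
t: 27.8
tool_pos: [0.5203, -0.0602, 0.0428]
orientation: [1.948, 0.484, -1.95]
force: [-9.0, 0.5, 8.2]
opening: 0.0638
```

>>> {"op": "play_rows", "data": {"plan": [{"slide": [0, 0, -0.05], "roll": 0, "fingers": -1}, {"slide": [0, 0, 0], "roll": 0, "fingers": -1}]}}

```text
t: 28.05
tool_pos: [0.5203, -0.0602, 0.042]
orientation: [1.947, 0.485, -1.95]
force: [-12.9, 0.8, 16.3]
opening: 0.0638
```

>>> {"op": "play_rows", "data": {"plan": [{"slide": [-0.05, 0, -0.03], "roll": 0, "fingers": -1}, {"slide": [0, 0, 0], "roll": 0, "fingers": -1}, {"slide": [0, 0, 0], "roll": 0, "fingers": -1}]}}

```text
t: 28.42
tool_pos: [0.5204, -0.0603, 0.042]
orientation: [1.95, 0.484, -1.947]
force: [-7.3, 1.2, 16.2]
opening: 0.0638
```

```bash
python3 look.py s21
```

```text
t 28.425 tcp [ 0.5204 -0.0603  0.042 ] x [ 0.0019 -0.0006 -1.    ] jaw yaw -1.083331850264092 q [-0.213   0.0513  1.8576 -0.0002  1.2307  0.8704] F [-7.3346  1.2139 16.1825] T [ 0.6162  1.5141 -0.0239] open 0.06377860263344447
underside 0.05800460247839001 collar bottom centre [318.7164 503.0659] top [316.4922 413.6532]
sides low [236.9964 505.3669] [400.436 500.765] stem top [315.7479 370.7243]
```

View pics/s21y.png

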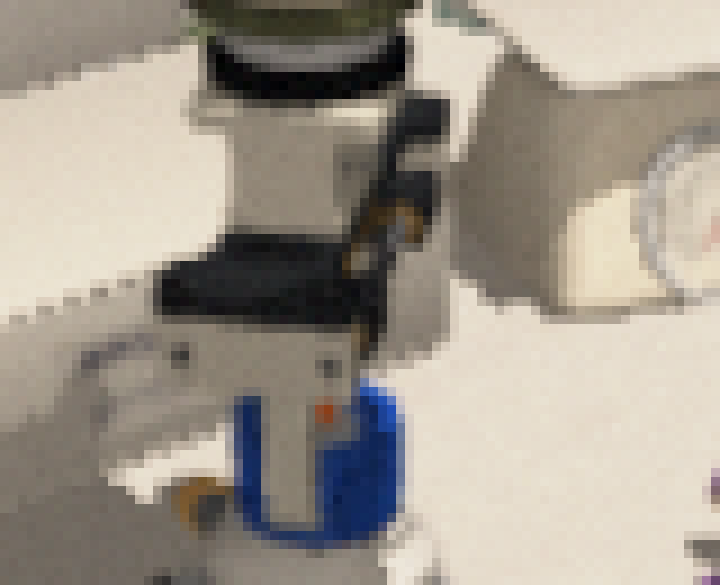

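>>> {"op": "play_rows", "data": {"plan": [{"slide": [-0.04, 0, -0.06], "roll": 0, "fingers": -1}, {"slide": [0, 0, 0], "roll": 0, "fingers": -1}, {"slide": [0, 0, 0], "roll": 0, "fingers": -1}]}}

```text
t: 28.85
tool_pos: [0.5205, -0.0603, 0.042]
orientation: [1.952, 0.483, -1.944]
force: [-9.8, 3.3, 26.5]
opening: 0.0635
```

>>> {"op": "play_rows", "data": {"plan": [{"slide": [0, 0, 0], "roll": 0, "fingers": -1}, {"slide": [0, 0, 0], "roll": 0, "fingers": -1}, {"slide": [0, 0, 0], "roll": 0, "fingers": -1}, {"slide": [0, 0, 0], "roll": 0, "fingers": -1}]}}

```text
t: 29.35
tool_pos: [0.5205, -0.0602, 0.0419]
orientation: [1.952, 0.483, -1.944]
force: [-9.8, 2.5, 27.1]
opening: 0.0638
```

```bash
python3 look.py s22; python3 -c "
import cv2
i=cv2.imread('pics/s22.png');cv2.imwrite('pics/s22x.png',cv2.resize(i[175:205,245:280],None,fx=20,fy=20,interpolation=cv2.INTER_CUBIC))"
```

```text
t 29.35 tcp [ 0.5205 -0.0602  0.0419] x [ 0.0043 -0.0007 -1.    ] jaw yaw -1.0832709216916778 q [-0.2133  0.049   1.8601  0.0003  1.2282  0.8698] F [-9.8484  2.4792 27.1121] T [1.0751 2.0274 0.0116] open 0.0637560519442902
underside 0.05793693792190068 collar bottom centre [318.5904 503.1804] top [316.3644 413.7739]
sides low [236.8744 505.4813] [400.3062 500.8796] stem top [315.7479 370.7243]
```

View pics/s22x.png

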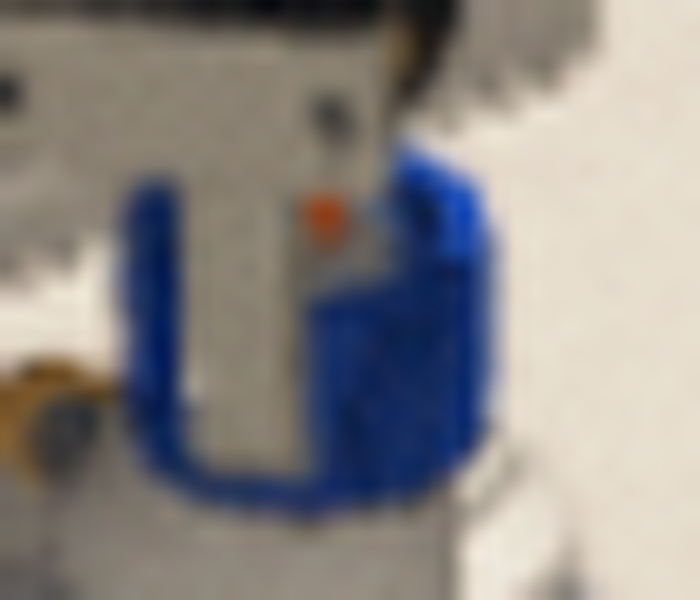

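View pics/s22.png

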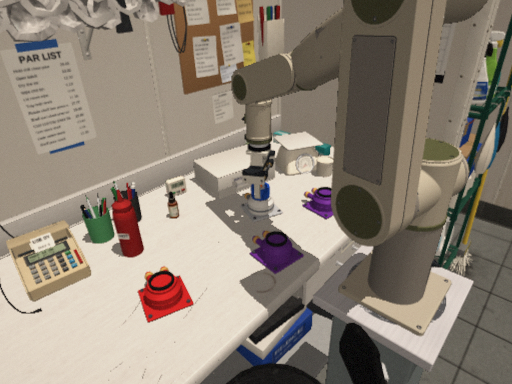

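```bash
python3 -c "
from h import *
st();print(robot.close_job())"
```

```text
t 29.4 tcp [ 0.5205 -0.0603  0.042 ] x [ 0.0044 -0.0007 -1.    ] jaw yaw -1.0832889650573285 q [-0.2134  0.0489  1.8601  0.0003  1.2281  0.8698] F [-9.4097  2.7341 25.9887] T [ 0.9917  2.015  -0.0258] open 0.0639859628091015
the job is handed in; nothing more can be done
None
```

I handed the job in at 29.4 s: the valve disc is balanced on the dome and the collar is fully home. The gripper still holds the collar at the 50 N squeeze setting and pushes it down with about 26 N.

**What I did**
- I set the disc on the dome.
- I lowered the collar over it onto the cross pin and turned it about 28° until the keyways dropped. It went about 8° past that point and bound against the pin, so I turned it back.
- I then pushed the collar down against the seal spring.

**Last checks**
- **Collar home:** its underside works out at 58 mm. The height stayed at 0.042 m while the push rose from 16 to 27 N, so it is against a hard stop.
- **Seal ring:** no black ring shows below the collar.
- **Disc:** the part visible inside the collar stands upright and central. The gripper hides the top of the stem.
- **Bystanders:** the squeeze bottle, dropper bottle and deli cup look unmoved in the last picture. I checked this by eye only.

**What failed or disagreed**
- **TCP height:** the reported TCP height was about 25 mm too low. My first grip closed above the stem and missed. I found the offset by touching the bare table with the shut fingers, which peaked at about 30 N, and corrected for it afterwards.
- **Sideways force:** about 10 N sideways remains on the tool at the end.

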